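# Unload the forming dies onto the lacquering carousel and key the dies away

## Task

The lacquering carousel turns by the red bar on its hub: first bring an empty hook round to the loading side at its open front, then lift a freshly formed brass bracket out of its die and hang it by its slot on that hook, and go on in the same way until every bracket hangs on an empty hook of its own, always loaded at the loading side, with the brackets already on the carousel still hanging. Put all three emptied dies away in one stack on the green bolster, red end over red end, so that every lug drops fully into the notch below. Leave the other tools and stock on the bench where they lie.

Things in the scene. Friction and masses are not known exactly. Their poses are not given: they have to be found in the camera images.
- slot1 (a point): Slot of bracket 1, brass, standing in a die (in some starts 1, 2 or 3 is absent). Strip 34 wide (y), 4 thick, bent to a J: long leg 95 tall, z up; bottom 30 deep to +x; short leg 22. Slot 20 wide, 24 tall near the top. This point: middle of the slot's upper edge, mid-thickness; metal ends 7 above and 88 below it, short leg's outer face at x +28 (mm). Grip across the 34 mm at the slot. 0.15 kg
- slot2 (a point): As slot1. To go on a hook, the slot is passed over the hook's tip from outside, broad face square to the wire, this point 11 to 17 mm above the seat point, then lowered until its upper edge rests on the seat. The short leg may face in or out. Hung, it leans some 7 degrees and can swing.
- slot3 (a point): As slot1. In a die it stands with this point 104 mm above the die's origin, at die x = -13 mm, y = 0, axes parallel to the die's, held loosely (1.5 mm play each side) in the 16 mm deep cavity; it lifts straight out.
- die1: Aluminium die block, loose, 90 mm long (x), 56 wide (y); +x end painted red. Origin on its axis at the foot of its two key lugs (0 on the bench); the body spans 6 to 32 mm above it. Open cavity amid the top, 33 x 37 mm, floor 16 mm above the origin; a bracket may stand in it. Grip from above across the 56 mm width, 28 mm above the origin. 0.32 kg
- die2: As die1. Keys of every die: beneath, two lugs 6 mm tall, 12 mm long in x: a wide one (33 mm in y) at x = +32 mm, a narrow one (18 mm) at x = -32 mm. In the top, two notches 7 mm deep, 16 mm long in x: a wide one (37 mm) at x = +32 mm, a narrow one (22 mm) at x = -32 mm.
- die3: As die1. A die keyed on another, red end over red end, has its origin 26 mm above the other's, body resting flat on body; turned the wrong way or off the notch it stands 6 mm too high.
- bolster: Green bolster plate fixed to the bench, 90 mm (x) by 56 mm (y), 20 mm high; bolt-down feet 6 mm high reach 65 mm each way in x. Origin on the bench under its middle. Same two top notches as a die (wide one at x = +32 mm, red-painted end). A die keyed on it has its origin 14 mm above the bolster's; the next two 40 and 66 mm.
- turn_grip (a point): Grip point of the carousel's red turning bar, on its vertical axis, 187 mm above the bench. Bar 60 mm long (along the line hook1-hook4), 12 thick, on the hub, from 165 to 201 mm high. Grip it from above and turn: any number of turns either way, friction about 0.2 N m, stays where left.
- load (a point): Loading place at the open front of the carousel's stand, 98 mm from the axis, 143 mm above the bench: turn an empty hook round to here to load it. Fixed to the stand: round tray 150 mm in radius, rim 17 mm high, and a clear guard 170 mm high round the back, 170 mm from the axis.
- hung1_slot (a point): Slot (as slot1) of a finished bracket, already hanging on hook 6, its short leg outwards; it swings freely and must stay hung.
- hung2_slot (a point): Slot (as slot1) of a finished bracket, already hanging on hook 1, its short leg outwards; it swings freely and must stay hung.
- hung3_slot (a point): Slot (as slot1) of a finished bracket, already hanging on hook 2, its short leg outwards; it swings freely and must stay hung.
- hook1 (a point): Hook 1 of 6, in use at the start: top of the 6 mm wire at mid-seat, 98 mm from the axis, 143 above the bench. From the hub the wire runs out 14 mm above seat level, dips to the level 12 mm seat, and turns up to a free tip 10 mm higher, 19 mm further out than this point. Hooks are 60 degrees apart, numbered counter-clockwise from above.
- hook2 (a point): Hook 2 of 6, in use at the start: top of the 6 mm wire at mid-seat, 98 mm from the axis, 143 above the bench. From the hub the wire runs out 14 mm above seat level, dips to the level 12 mm seat, and turns up to a free tip 10 mm higher, 19 mm further out than this point. Hooks are 60 degrees apart, numbered counter-clockwise from above.
- hook3 (a point): Hook 3 of 6, empty at the start: top of the 6 mm wire at mid-seat, 98 mm from the axis, 143 above the bench. From the hub the wire runs out 14 mm above seat level, dips to the level 12 mm seat, and turns up to a free tip 10 mm higher, 19 mm further out than this point. Hooks are 60 degrees apart, numbered counter-clockwise from above.
- hook4 (a point): Hook 4 of 6, empty at the start: top of the 6 mm wire at mid-seat, 98 mm from the axis, 143 above the bench. From the hub the wire runs out 14 mm above seat level, dips to the level 12 mm seat, and turns up to a free tip 10 mm higher, 19 mm further out than this point. Hooks are 60 degrees apart, numbered counter-clockwise from above.
- hook5 (a point): Hook 5 of 6, empty at the start: top of the 6 mm wire at mid-seat, 98 mm from the axis, 143 above the bench. From the hub the wire runs out 14 mm above seat level, dips to the level 12 mm seat, and turns up to a free tip 10 mm higher, 19 mm further out than this point. Hooks are 60 degrees apart, numbered counter-clockwise from above.
- hook6 (a point): Hook 6 of 6, in use at the start: top of the 6 mm wire at mid-seat, 98 mm from the axis, 143 above the bench. From the hub the wire runs out 14 mm above seat level, dips to the level 12 mm seat, and turns up to a free tip 10 mm higher, 19 mm further out than this point. Hooks are 60 degrees apart, numbered counter-clockwise from above.
- hammer: Chasing hammer, 260 mm long, lying; loose, to be left where it is. Origin at its middle, underneath.
- punch1: Brass chasing punch, 100 mm long, 8 mm thick, lying; loose, to be left where it is. Origin at its middle, underneath.
- punch2: Steel chasing punch, 100 mm long, 8 mm thick, lying; loose, to be left where it is. Origin at its middle, underneath.
- wax_tin: Round tin of wax, 62 mm across, 26 mm high; loose, to be left where it is. Origin at its middle, underneath.
- lacquer: Can of lacquer, 66 mm across, 110 mm high; loose, to be left where it is. Origin at its middle, underneath.
- brush: Brush, lying; loose, to be left where it is. Origin at its middle, underneath.
Things that resemble listed ones, but are neither listed nor needed, are in the scene too. What is shaped like the part that bears slot2 but orange is not meant.

How it is judged:
By the outcome, as a careful person would: the job done as asked, in the order asked, and still so for the second after the job is handed in, with the robot touching nothing.
Of bracket1, bracket2, bracket3 only 2 to 3 are there at a start; the rules pass over those that are not, and their reading is None.
At some moment in a run one of die1, die2, die3 may be knocked a few centimetres aside while the robot is not near it.
It also fails if it takes over 210 s, if anything falls off the work surface, if the arm or the gripper's body presses on something with over 40 N, if the wrist force passes 120 N, or if a joint passes its speed limit or range.

## Robot

A 7-joint arm with a two-finger parallel gripper is mounted at the origin on the work surface. World frame = base frame: x ahead of the robot, y to its left, z up, the work surface at z = 0. Lengths are in mm, angles in rad, forces in N, time in s.
With the tool pointing down it reaches from about 400 to 875 mm from the base axis. Payload 4.4 kg.
Tool frame: the origin (TCP) lies at the very end of the fingers, on their centre line; the grasp point (between the pads) lies 19 mm behind it; z points along the fingers, y is the line along which they close (so a half turn about z gives the same grasp; the last joint's range is limited). The gripper opens to 85 mm and grips with 20 to 120 N. Pads are 22 mm wide; open, the fingers measure 114 mm over their backs; the gripper's body (76 mm by 85 mm) begins 54 mm behind the grasp point. The pads swing forward as they close: fully open they stand 13 mm farther back than shut.
Start: joints at [-1.196, 0.628, 0.038, 1.517, -0.027, 0.996, -0.02], TCP at [277.31, 587.892, 231.313] pointing down, gripper open.
Joint ranges: [-3.06, 3.06], [-0.37, 2.12], [-1.25, 1.32], [0.18, 2.47], [-1.1, 4.24], [0.23, 1.98], [-2.94, 2.94]. Speed limits (rad/s): [2.57, 2.57, 3.14, 3.14, 3.14, 3.14, 3.14].

## Interface

Orientations are given as [roll, pitch, yaw] about the fixed x, y, z axes, in that order (R = Rz(yaw) Ry(pitch) Rx(roll)).
In Python, from cell import read_state, get_image, camera_info, finish_job gives the robot as it stands.
- The arm moves only by the tool play_rows, never from a script. Its argument "deltas" is one flat list of numbers, 7 for each row, row after row: the shift along the tool's x, y, z in mm, then the turn, a rotation vector about the tool's x, y, z in rad, then the opening, from 0 (shut) to 1 (fully open). In form: [dx, dy, dz, ax, ay, az, grip, dx, dy, dz, ax, ay, az, grip, ...]. A call has 1 to 10 rows; each row is the pose to reach, as a shift and turn from the pose commanded when the call began, along the tool's axes at that moment; what a row does not reach only later rows make up. A row lasts 1/8 s, in which the tool goes at most 62.5 mm and 10.7 degrees, less where a joint would pass 70% of its speed; a pose out of reach is approached as far as the arm can. A call with a gripper value outside its range is refused whole. The fingers move at their own pace and stop on an object; the grip force is fixed at half the most. Time passes only in rows, so rows that repeat a pose let the fingers close. It gives the time, the measured TCP pose, the force, the opening and the grip force at its end, in the units of the state.
- read_state(): the state, without advancing time (a new reading comes with each control period).
- get_image(name): name is "scene" or "side" or "wrist"; returns the picture (400x640x3 uint8, red, green, blue); there is no depth.
- camera_info(name): a dict with "fx", "fy", "cx", "cy" (pixels), "distortion" ([k1, k2, p1, p2, k3] as OpenCV has them; the pictures are not rectified), "T" (4x4, takes a point from camera to world coordinates). Camera axes: x right, y down, z forward; pixel columns grow to the right and rows downward; lengths in mm; the calibration is good to about 2 mm. A picture is of the moment at which its call begins: read the wrist's pose just before it. camera_info takes no time and is no camera call; for the wrist camera it gives the pose at the moment of the call.
- finish_job(): hands the job in; it is judged then, once.
The state is a dict: "clock": time; "qpos": joint angles; "qd": joint speeds; "tau": joint torques, N m; "eef_pos": TCP position; "tool_rot": TCP orientation; "force": force on the tool from outside, world axes, zero at the start; "torque": the same for the moment, N m; "width": finger opening in mm; "gripper_force": force on a finger pad.
Only numpy, scipy, OpenCV 4.12 (cv2) and the standard library are available. Lean on these libraries where they do the work, as an engineer would, in place of code of your own. Each camera call takes 0.05 s, during which the arm holds its last target. There are 200 camera calls.

## Working session

There is one attempt and no reset: what is moved stays moved. The work goes in short steps, Python scripts to look and compute and a tool call to move; the robot and the scene stay as the last step left them, time stands still between calls to the robot, and variables do not carry over. Pictures are saved under pics/ and viewed, at most 14 in all, crops included, and the job is handed in when it is done.

Besides the shell and the picture viewer there is one more tool, called after "Request:" as name(argument=value, ...), one argument or row to a line, values as JSON. play_rows: Moves the arm, as the interface text tells. Its arguments: {"type":"object","properties":{"deltas":{"type":"array"}},"required":["deltas"]}

```bash
mkdir -p pics; ls; python3 - <<'E'
from cell import *
import cv2,numpy as np
for n in ["scene","side"]:
    im=get_image(n); cv2.imwrite(f"pics/{n}0.png",im[:,:,::-1])
    c=camera_info(n); print(n,{k:(np.round(v,3).tolist()) for k,v in c.items()})
print(read_state())
E
```

```text
pics
scene {'fx': 379.927, 'fy': 379.927, 'cx': 316.646, 'cy': 200.894, 'distortion': [-0.074, 0.0, 0.0, 0.0, 0.0], 'T': [[0.522, 0.583, -0.622, 1249.691], [0.853, -0.346, 0.391, -445.905], [0.012, -0.735, -0.678, 822.269], [0.0, 0.0, 0.0, 1.0]]}
side {'fx': 475.214, 'fy': 475.214, 'cx': 327.158, 'cy': 195.526, 'distortion': [0.006, 0.0, 0.0, 0.0, 0.0], 'T': [[0.781, -0.451, 0.431, 64.371], [-0.624, -0.545, 0.56, -689.961], [-0.017, -0.706, -0.708, 1011.125], [0.0, 0.0, 0.0, 1.0]]}
{'clock': 0.1, 'qpos': array([-1.19583536,  0.6292607 ,  0.03845468,  1.5182635 , -0.02698496,
        0.9962904 , -0.01999874]), 'qd': array([ 0.0005102 , -0.00041144,  0.00090521, -0.00187068,  0.0017168 ,
       -0.00102565,  0.00010263]), 'tau': array([ 4.02873207e-03, -5.64532042e+01,  1.23024892e+00, -1.93972188e+01,
        1.10810436e-02,  5.40818553e-03, -1.08274281e-05]), 'eef_pos': array([277.05277528, 587.38443828, 230.4780859 ]), 'tool_rot': array([-3.13988934e+00,  3.58341372e-05,  2.70083323e+00]), 'force': array([-0.23901976, -0.55766855, -0.0624015 ]), 'torque': array([ 0.00673711, -0.02988649,  0.00276714]), 'gripper_force': 0.0, 'width': 85.55537854489758}
```

View pics/scene0.png

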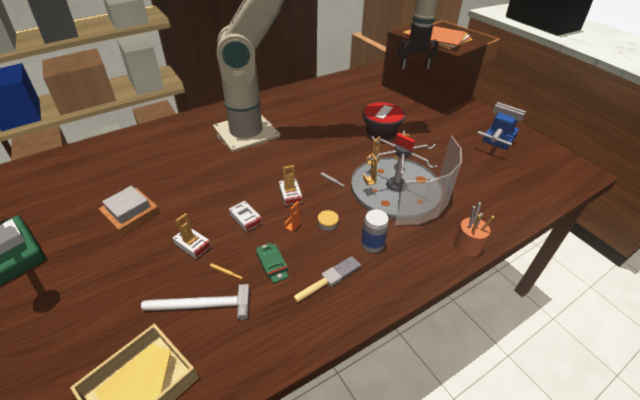

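View pics/side0.png

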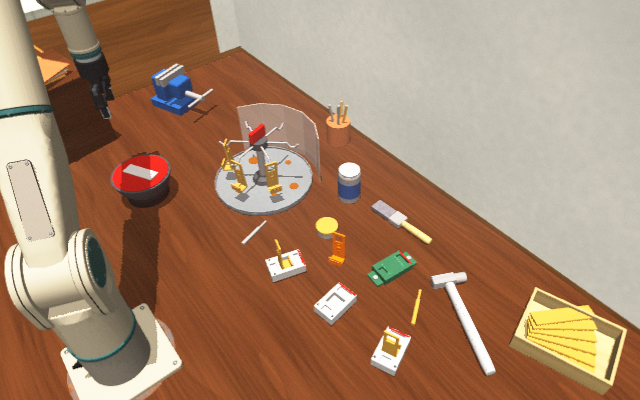

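```bash
python3 - <<'E'
import cv2
def crop(n,x0,y0,x1,y1,o):
    im=cv2.imread(f"pics/{n}0.png")[y0:y1,x0:x1]
    s=min(800/(x1-x0),600/(y1-y0)); cv2.imwrite(f"pics/{o}.png",cv2.resize(im,None,fx=s,fy=s,interpolation=cv2.INTER_CUBIC)); print(o,s)
crop("side",255,220,455,370,"a")
crop("scene",340,110,500,230,"b")
crop("scene",165,155,325,275,"c")
crop("side",200,90,340,195,"d")
E
```

```text
a 4.0
b 5.0
c 5.0
d 5.714285714285714
```

View pics/a.png

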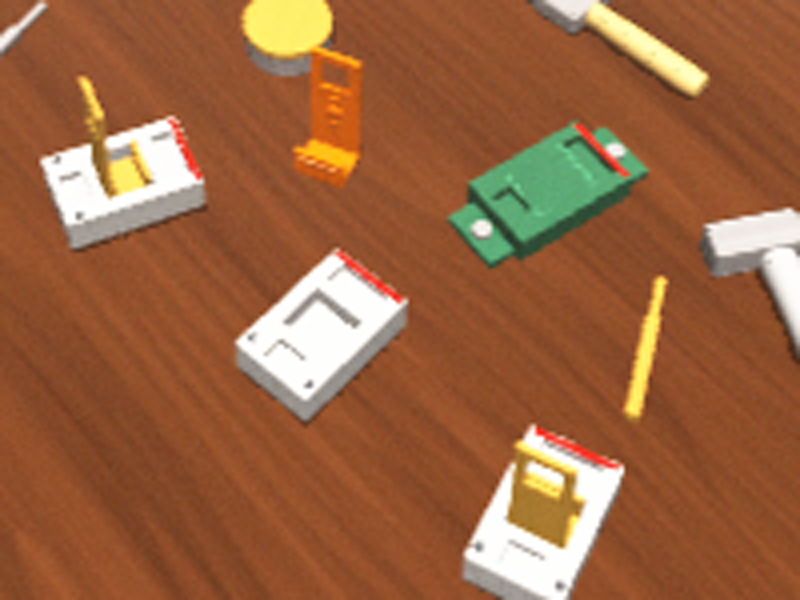

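View pics/b.png

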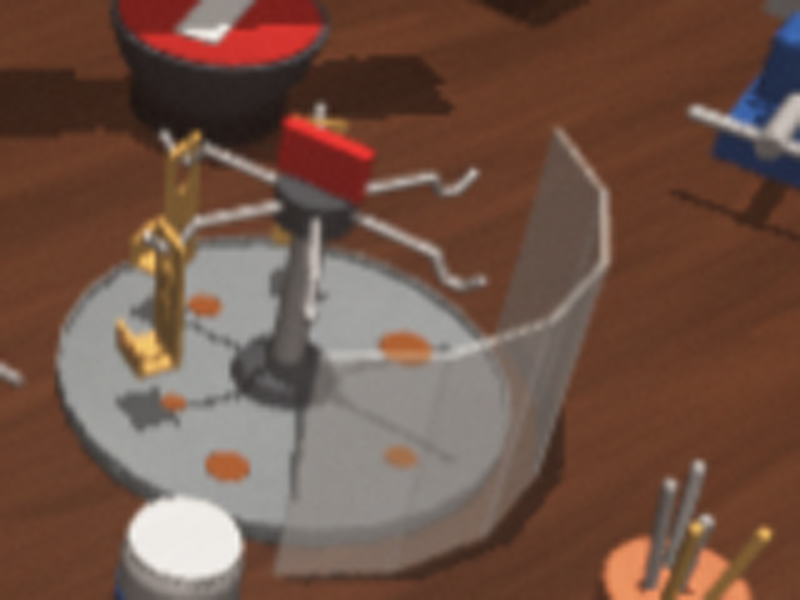

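View pics/c.png

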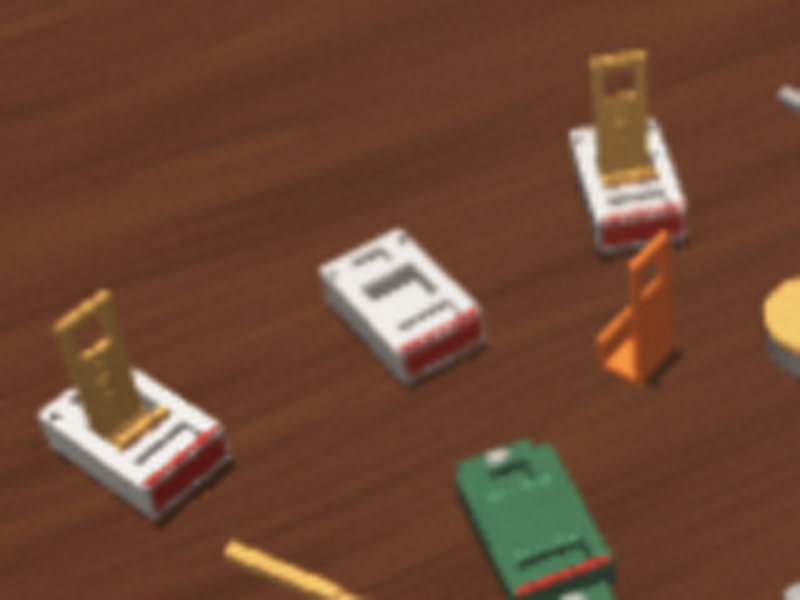

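View pics/d.png

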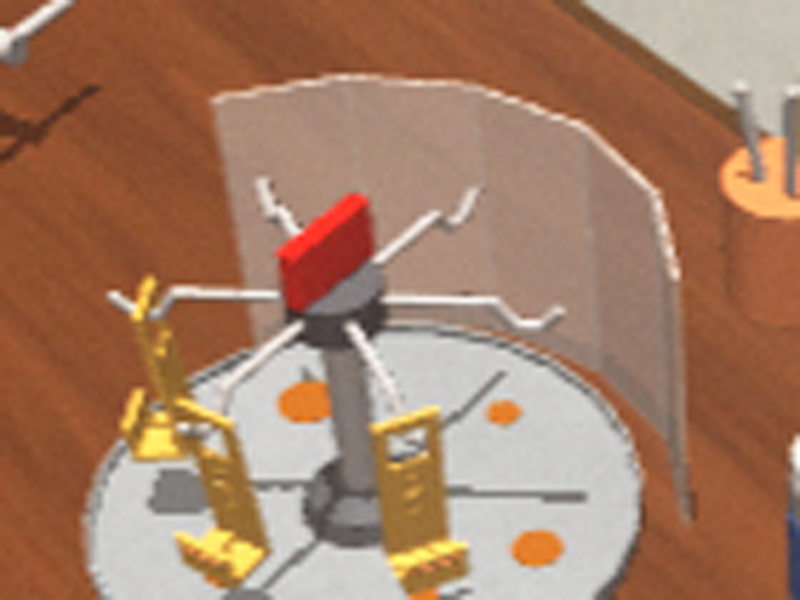

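```bash
cat > h.py <<'E'
import numpy as np,cv2
from cell import *
from scipy.optimize import least_squares
INFO={}
def info(n):
    if n=="wrist": return camera_info(n)
    if n not in INFO: INFO[n]=camera_info(n)
    return INFO[n]
def proj(c,P):
    P=np.atleast_2d(np.asarray(P,float)); T=np.array(c["T"]); Q=(P-T[:3,3])@T[:3,:3]
    K=np.array([[c["fx"],0,c["cx"]],[0,c["fy"],c["cy"]],[0,0,1]])
    return cv2.projectPoints(Q,np.zeros(3),np.zeros(3),K,np.array(c["distortion"],float))[0][:,0]
def tri(obs):
    f=lambda p:np.concatenate([(proj(c,p)[0]-uv) for c,uv in obs])
    r=least_squares(f,[600,200,100.]); return r.x,np.abs(r.fun).max()
def R2(t): return np.array([[np.cos(t),-np.sin(t)],[np.sin(t),np.cos(t)]])
def fit(obs,x0):  # obs: (cam, local xyz, uv)
    def f(p):
        out=[]
        for c,l,uv in obs:
            w=np.r_[R2(p[2])@np.array(l[:2],float)+p[:2],l[2]]; out.append(proj(c,w)[0]-uv)
        return np.concatenate(out)
    b=None
    for t in np.arange(0,6.3,1):
        r=least_squares(f,[*x0,t],loss="soft_l1")
        if b is None or r.cost<b.cost:b=r
    return b.x,np.abs(f(b.x)).reshape(-1,2).max(1).round(1)
E
python3 - <<'E'
from h import *
S,C=info("side"),info("scene")
a=lambda u,v:np.array([255+u/4-.4,220+v/4-.4]); c=lambda u,v:np.array([165+u/5-.4,155+v/5-.4])
b=lambda u,v:np.array([340+u/5-.4,110+v/5-.4]); d=lambda u,v:np.array([200+u/5.714-.4,90+v/5.714-.4])
def die(sa,sc,z=32):
    L=[(45,28),(45,-28),(-45,-28),(-45,28)]
    o=[(S,(*l,z),a(*p)) for l,p in zip(L,sa) if p]+[(C,(*l,z),c(*p)) for l,p in zip(L,sc) if p]
    return fit(o,(500,100))
for nm,sa,sc,z in [("A",[(172,118),(203,180),(72,222),(42,160)],[(685,205),(600,215),(570,130),(655,118)],32),
 ("B",[(338,250),(407,302),(307,395),(237,345)],[(482,308),(403,352),(320,270),(403,230)],32),
 ("Cc",[(534,428),(624,465),None,(None)],[(222,430),(147,485),(42,415),(135,365)],32),
 ("bol",[(577,123),(627,173),(520,243),(470,185)],[(612,557),(515,592),(457,465),(545,442)],20)]:
    p,r=die(sa,sc,z); print(nm,p.round(2),r)
for nm,o in [("bar",[(S,d(327,250)),(C,b(325,160))]),("hub base",[(S,d(345,515)),(C,b(285,370))]),
 ("guardA",[(S,d(213,98)),(C,b(558,128))]),("guardB",[(S,d(683,278)),(C,b(330,357))]),
 ("barEnd near",[(S,d(282,255)),(C,b(285,118))]),
 ("tipR",[(S,d(262,180)),(C,b(475,172))]),("tip2",[(S,d(475,188)),(C,b(482,280))]),("tip3",[(S,d(562,312)),(C,b(310,312))])]:
    p,r=tri(o); print(nm,p.round(1),round(r,2))
print(proj(S,[[0,0,0]]))
E
```

```text
A [429.19 -32.92   6.  ] [1.  0.7 1.  0.7 0.1 1.1 0.4 0.6]
B [ 457.48 -201.34  -31.26] [1.1 1.1 0.4 1.2 0.4 0.8 0.3 1.1]
Cc [ 477.33 -371.01  590.98] [2.5 0.4 0.5 0.8 0.9 2.8]
bol [ 640.63 -206.25   37.62] [1.  0.9 0.3 1.  0.4 0.6 1.5 0.6]
bar [572.1 290.4 181.4] 0.09
hub base [562.7 300.4   1.4] 0.7
guardA [605.8 460.8 168.1] 0.29
guardB [706.4 176.8 167.8] 0.98
barEnd near [542.5 280.8 198.2] 0.01
tipR [597.4 401.1 150.2] 0.08
tip2 [681.6 323.6 149.4] 0.21
tip3 [655.4 210.7 150.7] 0.77
[[121.84125148 358.26689989]]
```

Request:
play_rows(
  deltas=[-60,-25,-60,0,0,-0.1,1,-120,-50,-100,0,0,-0.2,1,-175,-70,-100,0,0,-0.3,1,-230,-90,-100,0,0,-0.4,1,-280,-110,-100,0,0,-0.5,1,-330,-130,-100,0,0,-0.62,1,-384,-150,-100,0,0,-0.74,1,-384,-150,-100,0,0,-0.74,1,-384,-150,-100,0,0,-0.74,1,-384,-150,-100,0,0,-0.74,1],
)

```text
clock: 1.35
eef_pos: [559.2, 290.3, 331.2]
tool_rot: [3.14, -0.001, -2.84]
force: [-0.1, 0.6, -0.4]
width: 85.4
gripper_force: 0.0
```

```bash
cat >> h.py <<'E'
from scipy.spatial.transform import Rotation as Rt
def delta(x,y,z,yaw):  # tool-frame delta to a tool-down pose
    s=read_state(); R0=Rt.from_euler("xyz",s["tool_rot"]); d=R0.inv().apply(np.array([x,y,z])-s["eef_pos"])
    rv=(R0.inv()*Rt.from_euler("xyz",[np.pi,0,yaw])).as_rotvec(); print("delta",d.round(1),rv.round(3))
def st():
    s=read_state(); print("t",round(s["clock"],2),"q",s["qpos"].round(2),"p",s["eef_pos"].round(1),"r",s["tool_rot"].round(3),"F",s["force"].round(1),"w",round(s["width"],1),"gf",round(s["gripper_force"],1))
def snap(name,out):
    c=info(name); im=get_image(name)[:,:,::-1].copy(); cv2.imwrite(f"pics/{out}.png",im); np.save(f"pics/{out}.npy",c,allow_pickle=True); return im,c
E
python3 - <<'E'
from h import *
st(); im,c=snap("wrist","w1"); print(np.round(c["T"],3),c["fx"],c["cx"],c["cy"],c["distortion"])
E
```

```text
t 1.35 q [-0.46  0.52 -0.1   1.44  0.05  1.19  1.3 ] p [559.2 290.3 331.2] r [ 3.14e+00 -1.00e-03 -2.84e+00] F [-0.1  0.6 -0.4] w 85.4 gf 0.0
[[-2.98000e-01  9.10000e-01  2.89000e-01  4.85733e+02]
 [ 9.54000e-01  2.84000e-01  9.10000e-02  2.67628e+02]
 [ 1.00000e-03  3.03000e-01 -9.53000e-01  4.74275e+02]
 [ 0.00000e+00  0.00000e+00  0.00000e+00  1.00000e+00]] 351.02577313607895 318.72695232494686 198.65047252813878 [-0.04118923  0.          0.          0.          0.        ]
```

View pics/w1.png

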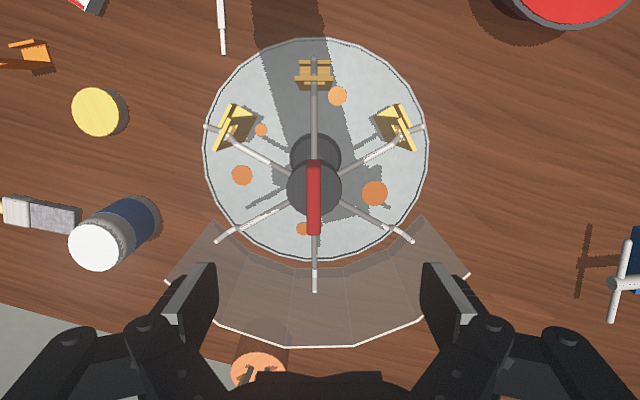

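```bash
cat >> h.py <<'E'
def ray(c,uv,z):
    K=np.array([[c["fx"],0,c["cx"]],[0,c["fy"],c["cy"]],[0,0,1]]); T=np.array(c["T"])
    p=cv2.undistortPoints(np.array([[uv]],float),K,np.array(c["distortion"],float))[0,0]
    d=T[:3,:3]@np.r_[p,1]; return T[:3,3]+d*(z-T[2,3])/d[2]
E
python3 - <<'E'
from h import *
c=np.load("pics/w1.npy",allow_pickle=True).item()
tips=[(216,241,-60),(314.5,291,0),(412,241,60)]
ob=[(c,(117*np.cos(np.radians(a)),117*np.sin(np.radians(a)),150),(u,v)) for u,v,a in tips]
ob+=[(c,(30,0,201),(313.5,235)),(c,(-30,0,201),(313.5,160))]
p,r=fit(ob,(572,290)); print("axis",p,np.degrees(p[2])%360,r)
A=p[:2]
for uv,z in [((163,282),170),((470,275),170),((217,220),17),((423,218),17)]:
    q=ray(c,uv,z)[:2]-A; print(uv,np.hypot(*q).round(1),np.degrees(np.arctan2(q[1],q[0])).round(2))
im=cv2.imread("pics/w1.png"); g=im[150:260,200:435].astype(int)
E
```

```text
axis [5.71807650e+02 2.90370954e+02 3.01609151e-01] 17.280931414054635 [1.8 0.  2.5 0.2 5.1]
(163, 282) 177.9 -40.47
(470, 275) 176.7 77.86
(217, 220) 163.3 -40.16
(423, 218) 172.5 77.89
```

Request:
play_rows(
  deltas=[-11.8,-3.8,50,0,0,0,1,-11.8,-3.8,100,0,0,0,0.8,-11.8,-3.8,140,0,0,0,0.6,-11.8,-3.8,161,0,0,0,0.5,-11.8,-3.8,161,0,0,0,0.5,-11.8,-3.8,161,0,0,0,0,-11.8,-3.8,161,0,0,0,0,-11.8,-3.8,161,0,0,0,0,-11.8,-3.8,161,0,0,0,0,-11.8,-3.8,161,0,0,0,0],
)

```text
clock: 2.65
eef_pos: [573.4, 290.1, 172.1]
tool_rot: [3.139, 0.003, -2.841]
force: [-1.7, 3.4, 6.9]
width: 10.8
gripper_force: 60.2
```

Request:
play_rows(
  deltas=[0,0,0,0,0,0.05,0,0,0,0,0,0,0.15,0,0,0,0,0,0,0.27,0,0,0,0,0,0,0.39,0,0,0,0,0,0,0.51,0,0,0,0,0,0,0.63,0,0,0,0,0,0,0.75,0,0,0,0,0,0,0.87,0,0,0,0,0,0,0.99,0,0,0,0,0,0,1.1,0],
)

```text
clock: 3.9
eef_pos: [573.2, 289.5, 172.1]
tool_rot: [3.139, -0.001, 2.339]
force: [-1.4, 2.3, 7.1]
width: 11.2
gripper_force: 60.4
```

Request:
play_rows(
  deltas=[0,0,0,0,0,0.12,0,0,0,0,0,0,0.24,0,0,0,0,0,0,0.36,0,0,0,0,0,0,0.48,0,0,0,0,0,0,0.6,0,0,0,0,0,0,0.72,0,0,0,0,0,0,0.83,0,0,0,0,0,0,0.91,0,0,0,0,0,0,0.968,0,0,0,0,0,0,0.968,0],
)

```text
clock: 5.15
eef_pos: [572.6, 289.3, 172.1]
tool_rot: [-3.141, -0.002, 1.373]
force: [-3.2, 1.7, 9.0]
width: 11.2
gripper_force: 60.7
```

```bash
python3 - <<'E'
from h import *
st(); print(np.degrees(read_state()["tool_rot"][2]))
for n in ("scene","side"): snap(n,n+"1")
E
```

```text
t 5.15 q [-0.79  0.73  0.49  1.61 -0.41  0.9  -0.35] p [572.6 289.3 172.1] r [-3.141e+00 -2.000e-03  1.373e+00] F [-3.2  1.7  9. ] w 11.2 gf 60.7
78.67539213051347
```

Request:
play_rows(
  deltas=[0,0,0,0,0,0,0.5,0,0,0,0,0,0,0.6,0,0,0,0,0,0,0.6,0,0,-60,0,0,0,0.6,0,0,-120,0,0,0,0.7,0,0,-158,0,0,-0.15,0.8,-60,6,-158,0,0,-0.33,0.8,-120,12,-158,0,0,-0.5,0.8,-180,17,-158,0,0,-0.68,0.8,-240,23,-158,0,0,-0.86,0.8],
)

```text
clock: 6.5
eef_pos: [547.9, 46.2, 328.3]
tool_rot: [3.142, 0.0, 2.239]
force: [1.7, -0.2, -0.5]
width: 68.0
gripper_force: 0.0
```

```bash
python3 - <<'E'
from h import *
st(); delta(520,-200,330,np.pi)
E
```

```text
t 6.5 q [-0.39  0.4   0.38  1.67 -0.16  1.1   0.7 ] p [547.9  46.2 328.3] r [3.142 0.    2.239] F [ 1.7 -0.2 -0.5] w 68.0 gf 0.0
delta [-176.1 -174.4   -1.6] [-0.     0.    -0.903]
```

Request:
play_rows(
  deltas=[-40,-40,0,0,0,-0.18,1,-80,-80,0,0,0,-0.36,1,-120,-120,0,0,0,-0.54,1,-150,-150,0,0,0,-0.72,1,-176,-174,-1.6,0,0,-0.9,1,-176,-174,-1.6,0,0,-0.903,1,-176,-174,-1.6,0,0,-0.903,1],
)

```text
clock: 7.38
eef_pos: [519.3, -196.7, 329.6]
tool_rot: [3.141, -0.0, 3.135]
force: [-0.4, -0.2, 0.2]
width: 85.3
gripper_force: 0.0
```

```bash
python3 - <<'E'
from h import *
st(); im,c=snap("wrist","w2"); cv2.imwrite("pics/w2b.png",cv2.resize(im,(800,500),interpolation=cv2.INTER_CUBIC))
E
```

```text
t 7.38 q [ 0.17  0.4   0.21  1.65 -0.09  1.1   1.97] p [ 519.3 -196.7  329.6] r [ 3.141 -0.     3.135] F [-0.4 -0.2  0.2] w 85.3 gf 0.0
```

View pics/w2b.png

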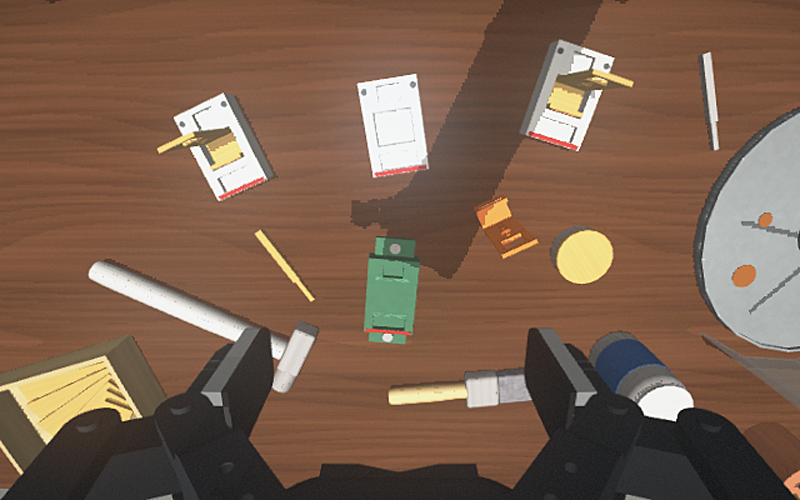

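```bash
cat >> h.py <<'E'
def rects(im,c,boxes,zs,mask=None):
    hsv=cv2.cvtColor(im,cv2.COLOR_BGR2HSV).astype(int); H,S_,V=hsv[...,0],hsv[...,1],hsv[...,2]
    red=((H<8)|(H>172))&(S_>150)&(V>120); white=(S_<30)&(V>185); green=(H>60)&(H<95)&(S_>80)&(V>85)
    for (x0,y0,x1,y1),z in zip(boxes,zs):
        m=np.zeros(H.shape,np.uint8); m[y0:y1,x0:x1]=255
        b=((white|red) if z>25 else (green|red)).astype(np.uint8)*m
        b=cv2.morphologyEx(b,cv2.MORPH_OPEN,np.ones((2,2),np.uint8))
        v,u=np.nonzero(b); W=np.array([ray(c,(a,d),z)[:2] for a,d in zip(u,v)],np.float32)
        r=cv2.minAreaRect(W); v,u=np.nonzero(red.astype(np.uint8)*m); rc=ray(c,(u.mean(),v.mean()),z)[:2]
        e=rc-np.array(r[0]); print(np.round(r[0],1),np.round(r[1],1),round(r[2],1),"red dir deg",np.degrees(np.arctan2(e[1],e[0])).round(1),"dist",np.hypot(*e).round(1))
E
python3 - <<'E'
from h import *
im=cv2.imread("pics/w2.png"); c=np.load("pics/w2.npy",allow_pickle=True).item()
sc=lambda *b:[int(x/1.25) for x in b]
rects(im,c,[sc(515,35,620,155),sc(350,68,435,182),sc(170,88,280,207),sc(360,234,425,338)],[32,32,32,20])
E
```

```text
[431.7 -29.8] [55.7 89.3] 73.9 red dir deg -18.2 dist 42.0
[ 459.5 -199. ] [89.5 56.8] 8.6 red dir deg 2.0 dist 41.8
[ 478.2 -371.2] [89.5 57. ] 22.5 red dir deg 21.6 dist 41.6
[ 636.5 -202.9] [ 54.6 120.3] 85.1 red dir deg -6.8 dist 50.5
```

Request:
play_rows(
  deltas=[25,43,50,0,0,0.1,0.9,55,90,80,0,0,0.2,0.8,85,140,90,0,0,0.274,0.7,101.2,169.8,110,0,0,0.274,0.7,101.2,169.8,160,0,0,0.274,0.7,101.2,169.8,210,0,0,0.274,0.7,101.2,169.8,240,0,0,0.274,0.7,101.2,169.8,254.6,0,0,0.274,0.7,101.2,169.8,254.6,0,0,0.274,0.7,101.2,169.8,254.6,0,0,0.274,0.7],
)

```text
clock: 8.68
eef_pos: [419.5, -26.3, 75.8]
tool_rot: [3.141, 0.001, 2.863]
force: [-0.1, -0.5, -0.6]
width: 59.9
gripper_force: 0.0
```

```bash
python3 - <<'E'
from h import *
st(); delta(419.2,-26.2,75,np.radians(163.9)); snap("wrist","w3")
E
```

```text
t 8.68 q [-0.08  0.61  0.11  2.27 -0.24  0.27  1.53] p [419.5 -26.3  75.8] r [3.141e+00 1.000e-03 2.863e+00] F [-0.1 -0.5 -0.6] w 59.9 gf 0.0
delta [0.3 0.  0.8] [0.    0.001 0.002]
```

View pics/w3.png

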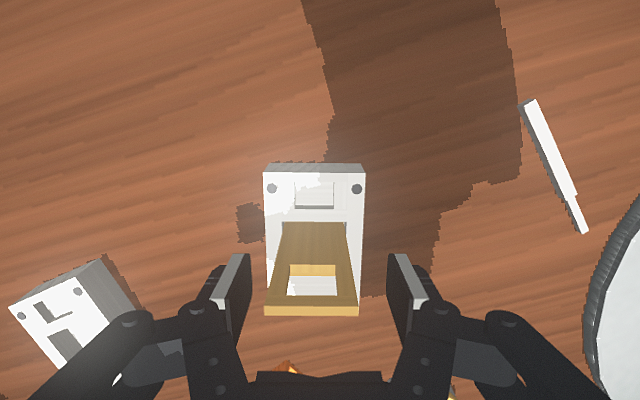

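Request:
play_rows(
  deltas=[0,0,0.8,0,0,0,0.2,0,0,0.8,0,0,0,0,0,0,0.8,0,0,0,0,0,0,0.8,0,0,0,0,0,0,0.8,0,0,0,0,0,0,-10,0,0,0,0,0,0,-25,0,0,0,0,0,0,-60,0,0,0,0,0,0,-110,0,0,0,0,0,0,-150,0,0,0,0],
)

```text
clock: 9.98
eef_pos: [418.7, -27.2, 227.4]
tool_rot: [3.141, 0.001, 2.861]
force: [1.2, 0.2, -2.1]
width: 32.8
gripper_force: 59.5
```

```bash
python3 - <<'E'
from h import *
st(); A=np.array([571.7,290.1]); t=np.radians(198.8); u=np.array([np.cos(t),np.sin(t)])
for r in (145,98): p=A+r*u; print(r,p.round(1)); delta(*p,225,t)
print("bowl",ray(info("side"),(140,170),60),ray(info("side"),(112,180),60),ray(info("side"),(150,205),0))
snap("side","s2")
E
```

```text
t 9.97 q [-0.21  0.32  0.26  2.13 -0.13  0.7   1.43] p [418.7 -27.2 227.4] r [3.141e+00 1.000e-03 2.861e+00] F [ 1.2  0.2 -2.1] w 32.8 gf 59.5
145 [434.4 243.4]
delta [ 59.8 264.4   2.4] [-0.     0.001 -0.608]
98 [478.9 258.5]
delta [ 21.2 291.3   2.5] [-0.     0.001 -0.608]
bowl [276.87127684 507.70586567  60.        ] [194.66426362 518.61539204  60.        ] [249.9766557  414.80121003   0.        ]
```

Request:
play_rows(
  deltas=[13,50,0,0,0,-0.1,0,26,105,0,0,0,-0.22,0,39,160,0,0,0,-0.35,0,52,212,0,0,0,-0.48,0,63.9,255,0,0,0,-0.608,0,63.9,261.5,30,0,0,-0.608,0,63.9,261.5,70,0,0,-0.608,0,63.9,261.5,99.4,0,0,-0.608,0,63.9,261.5,99.4,0,0,-0.608,0,63.9,261.5,99.4,0,0,-0.608,0],
)

```text
clock: 11.28
eef_pos: [430.4, 242.1, 126.8]
tool_rot: [3.142, 0.001, -2.814]
force: [0.7, 0.5, -1.6]
width: 32.6
gripper_force: 59.7
```

```bash
python3 - <<'E'
from h import *
st(); A=np.array([571.7,290.1]); t=np.radians(198.8); u=np.array([np.cos(t),np.sin(t)])
p=A+98*u; delta(*p,128,t)
a,_=snap("side","s3"); b,_=snap("wrist","w4")
# side crop around load
c=proj(info("side"),[[*p,150]])[0]; print(c)
x,y=int(c[0])-50,int(c[1])-45
cr=cv2.resize(a[y:y+90,x:x+100],(400,360),interpolation=cv2.INTER_CUBIC)
cv2.imwrite("pics/v4.png",np.hstack([cr,cv2.resize(b[40:400,120:520],(400,360))])); print(x,y)
E
```

```text
t 11.28 q [-0.6   0.57  0.04  2.05 -0.04  0.52  1.37] p [430.4 242.1 126.8] r [ 3.142e+00  1.000e-03 -2.814e+00] F [ 0.7  0.5 -1.6] w 32.6 gf 59.7
delta [-51.2  -0.1  -1.1] [ 0.     0.001 -0.   ]
[236.0191285 160.9733357]
186 115
```

View pics/v4.png

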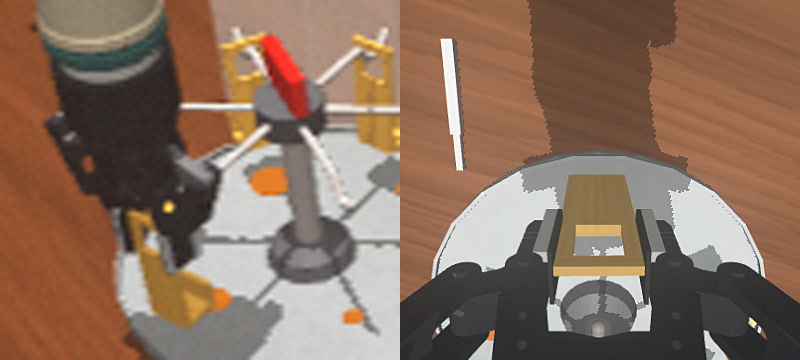

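Request:
play_rows(
  deltas=[-10,0,-1.5,0,0,0,0,-20,0,-1.5,0,0,0,0,-30,0,-1.5,0,0,0,0,-38,0,-1.5,0,0,0,0,-45,0,-1.5,0,0,0,0,-51,0,-1.5,0,0,0,0,-51,0,-1.5,0,0,0,0],
)

```text
clock: 12.25
eef_pos: [478.5, 258.5, 127.3]
tool_rot: [3.142, 0.0, -2.814]
force: [0.2, -0.3, -1.7]
width: 32.4
gripper_force: 59.7
```

Request:
play_rows(
  deltas=[0,0,4,0,0,0,0,0,0,8,0,0,0,0,0,0,11,0,0,0,0,0,0,13,0,0,0,0,0,0,14.5,0,0,0,0,0,0,14.5,0,0,0,0],
)

```text
clock: 13.0
eef_pos: [478.1, 258.4, 113.6]
tool_rot: [3.141, 0.0, -2.813]
force: [-2.0, -0.4, 5.5]
width: 32.7
gripper_force: 60.5
```

```bash
python3 - <<'E'
from h import *
st(); a,_=snap("side","s5"); b,_=snap("scene","s5c"); w,_=snap("wrist","w5")
r=lambda im,x,y,ww,hh:cv2.resize(im[y:y+hh,x:x+ww],(400,300),interpolation=cv2.INTER_CUBIC)
p=proj(info("scene"),[[479,258,130]])[0]; q=proj(info("side"),[[479,258,130]])[0]
cv2.imwrite("pics/v5.png",np.hstack([r(a,int(q[0])-40,int(q[1])-30,80,60),r(w,200,200,240,180)]))
E
```

```text
t 13.0 q [-0.57  0.64  0.04  1.92 -0.04  0.57  1.39] p [478.1 258.4 113.6] r [ 3.141  0.    -2.813] F [-2.  -0.4  5.5] w 32.7 gf 60.5
```

View pics/v5.png

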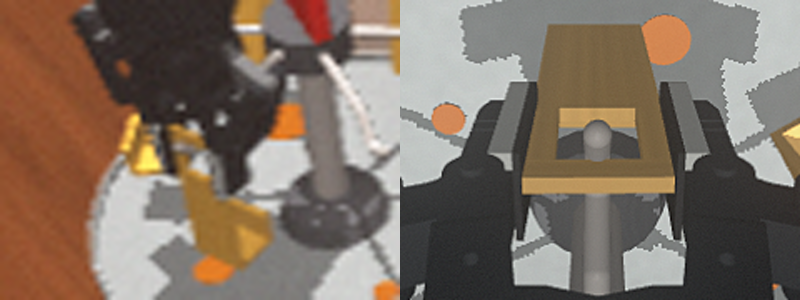

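Request:
play_rows(
  deltas=[0,0,0,0,0,0,0.3,0,0,0,0,0,0,0.6,0,0,0,0,0,0,0.65,0,0,0,0,0,0,0.65,0,0,-10,0,0,0,0.65,0,0,-30,0,0,0,0.65,0,0,-75,0,0,0,0.65,0,0,-125,0,0,0,0.65,-50,0,-130,0,0,-0.17,0.6,-99.3,-0.6,-130,0,0,-0.35,0.6],
)

```text
clock: 14.4
eef_pos: [573.9, 290.9, 245.7]
tool_rot: [-3.141, 0.004, -2.457]
force: [0.6, 1.2, -0.4]
width: 51.5
gripper_force: 0.0
```

```bash
python3 - <<'E'
from h import *
st(); delta(572.3,289.8,170,np.radians(258.7)); snap("wrist","w6")
E
```

```text
t 14.4 q [-0.49  0.6  -0.04  1.52  0.03  1.01  1.72] p [573.9 290.9 245.7] r [-3.141  0.004 -2.457] F [ 0.6  1.2 -0.4] w 51.5 gf 0.0
delta [ 2.3  0.2 75.7] [-0.002  0.004 -0.689]
```

View pics/w6.png

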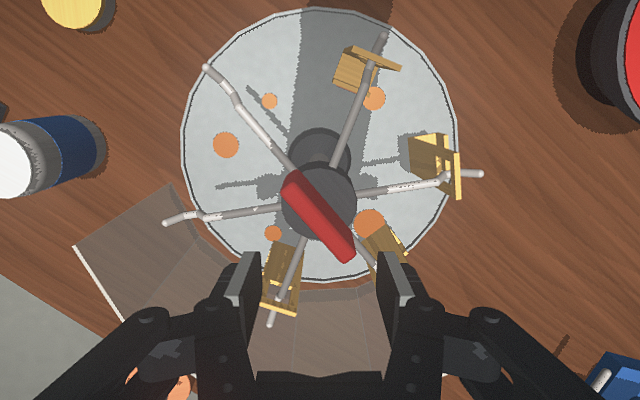

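Request:
play_rows(
  deltas=[2.3,0.2,0,0,0.004,-0.18,0.6,2.3,0.2,0,0,0.004,-0.36,0.6,2.3,0.2,0,0,0.004,-0.54,0.6,2.3,0.2,20,0,0.004,-0.689,0.6,2.3,0.2,55,0,0.004,-0.689,0.6,2.3,0.2,75.7,0,0.004,-0.689,0.5,2.3,0.2,75.7,0,0.004,-0.689,0,2.3,0.2,75.7,0,0.004,-0.689,0,2.3,0.2,75.7,0,0.004,-0.689,0,2.3,0.2,75.7,0,0.004,-0.689,0],
)

```text
clock: 15.7
eef_pos: [572.3, 288.1, 168.1]
tool_rot: [-3.139, -0.003, -1.775]
force: [5.2, 0.3, -5.3]
width: 11.3
gripper_force: 58.9
```

```bash
python3 - <<'E'
from h import *
st(); print(np.degrees(read_state()["tool_rot"][2])%360)
E
```

```text
t 15.7 q [-0.39  0.69 -0.21  1.6   0.18  0.87  2.27] p [572.3 288.1 168.1] r [-3.139e+00 -3.000e-03 -1.775e+00] F [ 5.2  0.3 -5.3] w 11.3 gf 58.9
258.2973649860535
```

Request:
play_rows(
  deltas=[0,0,0,0,0,0.05,0,0,0,0,0,0,0.16,0,0,0,0,0,0,0.28,0,0,0,0,0,0,0.4,0,0,0,0,0,0,0.52,0,0,0,0,0,0,0.64,0,0,0,0,0,0,0.76,0,0,0,0,0,0,0.88,0,0,0,0,0,0,0.98,0,0,0,0,0,0,1.038,0],
)

```text
clock: 16.95
eef_pos: [571.0, 289.3, 168.2]
tool_rot: [-3.14, -0.001, -2.814]
force: [2.8, 0.0, -3.8]
width: 11.2
gripper_force: 59.1
```

Request:
play_rows(
  deltas=[0,0,0,0,0,0,0,0,0,0,0,0,0,0,0,0,0,0,0,0,0.5,0,0,0,0,0,0,0.6,0,0,0,0,0,0,0.6,0,0,-40,0,0,0,0.6,0,0,-90,0,0,0,0.8,0,0,-150,0,0,0,0.9],
)

```text
clock: 17.95
eef_pos: [569.9, 288.7, 317.9]
tool_rot: [-3.139, -0.006, -2.812]
force: [0.3, 0.1, 0.0]
width: 76.6
gripper_force: 0.0
```

```bash
python3 - <<'E'
from h import *
st(); print(np.degrees(read_state()["tool_rot"][2])%360); delta(520,-210,330,np.pi)
E
```

```text
t 17.95 q [-0.57  0.54  0.1   1.43 -0.05  1.18  1.43] p [569.9 288.7 317.9] r [-3.139 -0.006 -2.812] F [0.3 0.1 0. ] w 76.6 gf 0.0
198.87150697550516
delta [ 208.6 -455.8   -9.6] [-0.004 -0.005  0.329]
```

Request:
play_rows(
  deltas=[25,-55,-8,0,0,0.04,1,50,-110,-10,0,0,0.08,1,76,-165,-10,0,0,0.12,1,102,-222,-10,0,0,0.16,1,128,-279,-10,0,0,0.2,1,154,-335,-10,0,0,0.25,1,180,-392,-10,0,0,0.3,1,208.6,-455.8,-10,-0.004,-0.005,0.329,1,208.6,-455.8,-10,-0.004,-0.005,0.329,1,208.6,-455.8,-10,-0.004,-0.005,0.329,1],
)

```text
clock: 19.2
eef_pos: [520.5, -209.6, 328.8]
tool_rot: [3.139, 0.002, 3.141]
force: [0.8, 0.5, -0.6]
width: 85.6
gripper_force: 0.0
```

```bash
cat >> h.py <<'E'
def auto(im,c,known):  # known: (x,y,z)
    B=[]
    for x,y,z in known:
        u,v=proj(c,[[x,y,z]])[0]; B.append([max(int(u-58),0),max(int(v-58),0),int(u+58),int(v+58)])
    rects(im,c,B,[k[2] for k in known])
E
python3 - <<'E'
from h import *
st(); im,c=snap("wrist","w7"); auto(im,c,[(431.7,-29.8,32),(459.5,-199,32),(478.2,-371.2,32),(641,-204,20)])
hsv=cv2.cvtColor(im,cv2.COLOR_BGR2HSV); u,v=proj(c,[[641,-204,20]])[0].astype(int); print(u,v)
# bolster top: bright green only
for y in range(v-50,v+50,5): print(y,hsv[y,u-2].tolist(),hsv[y,u+12].tolist())
E
```

```text
t 19.2 q [ 0.15  0.41  0.28  1.64 -0.13  1.1   2.03] p [ 520.5 -209.6  328.8] r [3.139e+00 2.000e-03 3.141e+00] F [ 0.8  0.5 -0.6] w 85.6 gf 0.0
[431.7 -30. ] [56.2 90.5] 73.9 red dir deg -18.5 dist 41.9
[ 459.2 -199. ] [89.1 56.5] 8.4 red dir deg -4.7 dist 42.9
[ 478.  -371.2] [89.3 56.7] 22.7 red dir deg 21.6 dist 41.8
[ 651.4 -204.2] [ 54.6 101.7] 84.8 red dir deg -7.3 dist 35.5
321 234
184 [10, 98, 91] [11, 100, 89]
189 [68, 64, 88] [19, 74, 76]
194 [66, 73, 108] [65, 67, 107]
199 [66, 77, 103] [66, 63, 106]
204 [54, 60, 64] [63, 58, 88]
209 [69, 86, 160] [67, 70, 109]
214 [69, 84, 158] [69, 83, 157]
219 [65, 63, 93] [70, 87, 153]
224 [69, 84, 155] [70, 89, 189]
229 [69, 83, 157] [70, 85, 156]
234 [70, 85, 153] [69, 84, 152]
239 [69, 84, 155] [69, 82, 152]
244 [68, 83, 157] [68, 80, 156]
249 [70, 83, 148] [70, 84, 154]
254 [68, 82, 156] [68, 82, 152]
259 [69, 83, 166] [67, 78, 160]
264 [1, 182, 243] [3, 165, 215]
269 [13, 10, 228] [11, 128, 126]
274 [10, 138, 140] [10, 127, 139]
279 [11, 124, 127] [11, 128, 126]
```

```bash
python3 - <<'E'
from h import *
im=cv2.imread("pics/w7.png"); c=np.load("pics/w7.npy",allow_pickle=True).item()
hsv=cv2.cvtColor(im,cv2.COLOR_BGR2HSV).astype(int); H,S,V=[hsv[...,i] for i in range(3)]
m=(((H>55)&(H<85)&(S>50)&(V>130))|(((H<8)|(H>172))&(S>140)&(V>150))).astype(np.uint8)
k=np.zeros_like(m); k[170:300,270:375]=1; m*=k
n,l,s,_=cv2.connectedComponentsWithStats(m); i=1+s[1:,4].argmax(); v,u=np.nonzero(l==i)
W=np.array([ray(c,(a,b),20)[:2] for a,b in zip(u,v)],np.float32); print(cv2.minAreaRect(W))
delta(478.1-13*np.cos(.395),-371.2-13*np.sin(.395),75,np.radians(202.6))
E
```

```text
((649.996826171875, -205.99160766601562), (55.433475494384766, 101.91827392578125), 84.89256286621094)
delta [  55.6 -168.7  253.2] [ 0.002  0.003 -0.393]
```

Request:
play_rows(
  deltas=[15,-43,50,0,0,-0.1,0.9,30,-90,80,0,0,-0.2,0.8,45,-140,90,0,0,-0.3,0.7,55.6,-168.7,110,0.002,0.003,-0.393,0.7,55.6,-168.7,160,0.002,0.003,-0.393,0.7,55.6,-168.7,210,0.002,0.003,-0.393,0.7,55.6,-168.7,240,0.002,0.003,-0.393,0.7,55.6,-168.7,253.2,0.002,0.003,-0.393,0.7,55.6,-168.7,253.2,0.002,0.003,-0.393,0.7,55.6,-168.7,253.2,0.002,0.003,-0.393,0.7],
)

```text
clock: 20.5
eef_pos: [466.9, -378.2, 76.8]
tool_rot: [-3.139, 0.001, -2.748]
force: [0.2, -1.1, 0.2]
width: 59.8
gripper_force: 0.0
```

```bash
python3 - <<'E'
from h import *
st(); delta(478.1-13*np.cos(.395),-371.2-13*np.sin(.395),75,np.radians(202.6))
im,c=snap("wrist","w8"); hsv=cv2.cvtColor(im,cv2.COLOR_BGR2HSV).astype(int)
b=((hsv[...,0]>15)&(hsv[...,0]<30)&(hsv[...,1]>110)&(hsv[...,2]>60)).astype(np.uint8)
for r in (250,270,290,305,312): 
    x=np.nonzero(b[r,235:405])[0]+235; print(r,(x.min(),x.max()) if len(x) else None)
E
```

```text
t 20.5 q [ 0.56  0.76  0.12  1.79 -0.15  0.6   2.74] p [ 466.9 -378.2   76.8] r [-3.139e+00  1.000e-03 -2.748e+00] F [ 0.2 -1.1  0.2] w 59.8 gf 0.0
delta [-0.1  2.2  1.8] [-0.003  0.001 -0.   ]
250 (np.int64(288), np.int64(357))
270 (np.int64(284), np.int64(362))
290 (np.int64(280), np.int64(367))
305 (np.int64(276), np.int64(370))
312 (np.int64(290), np.int64(369))
```

Request:
play_rows(
  deltas=[0,1.5,1.8,0,0,0,0.6,0,1.5,1.8,0,0,0,0.2,0,1.5,1.8,0,0,0,0,0,1.5,1.8,0,0,0,0,0,1.5,1.8,0,0,0,0,0,1.5,-9,0,0,0,0,0,1.5,-25,0,0,0,0,0,1.5,-60,0,0,0,0,0,1.5,-110,0,0,0,0,0,1.5,-155,0,0,0,0],
)

```text
clock: 21.8
eef_pos: [465.2, -376.6, 233.0]
tool_rot: [-3.14, -0.0, -2.749]
force: [0.5, 0.1, -1.6]
width: 32.4
gripper_force: 59.7
```

```bash
python3 - <<'E'
from h import *
st(); A=np.array([571.7,290.1]); t=np.radians(198.8); u=np.array([np.cos(t),np.sin(t)])
delta(*(A+150*u),227,t)
E
```

```text
t 21.8 q [ 0.52  0.56  0.17  1.67 -0.11  0.92  2.7 ] p [ 465.2 -376.6  233. ] r [-3.14  -0.    -2.749] F [ 0.5  0.1 -1.6] w 32.4 gf 59.7
delta [-204.1  584.8    4.8] [-0.002 -0.     0.065]
```

Request:
play_rows(
  deltas=[-14,40,0,0,0,0,0,-32,92,0,0,0,0.01,0,-51,146,0,0,0,0.02,0,-71,202,0,0,0,0.03,0,-90,258,0,0,0,0.03,0,-110,314,0,0,0,0.04,0,-129,370,0,0,0,0.05,0,-149,426,0,0,0,0.05,0,-168,482,0,0,0,0.06,0,-187,537,4,-0.002,0,0.065,0],
)

```text
clock: 23.05
eef_pos: [432.3, 193.3, 227.1]
tool_rot: [3.14, 0.002, -2.814]
force: [1.8, 0.3, -0.8]
width: 32.7
gripper_force: 59.9
```

```bash
python3 - <<'E'
from h import *
st(); A=np.array([571.7,290.1]); t=np.radians(198.8); u=np.array([np.cos(t),np.sin(t)])
delta(*(A+150*u),128.5,t)
E
```

```text
t 23.05 q [-0.57  0.39  0.13  2.   -0.07  0.75  1.5 ] p [432.3 193.3 227.1] r [ 3.140e+00  2.000e-03 -2.814e+00] F [ 1.8  0.3 -0.8] w 32.7 gf 59.9
delta [-13.   46.6  98.7] [ 0.001  0.002 -0.   ]
```

Request:
play_rows(
  deltas=[-7,25,0,0,0.002,0,0,-13,46.6,15,0,0.002,0,0,-13,46.6,50,0,0.002,0,0,-13,46.6,85,0,0.002,0,0,-13,46.6,98.7,0,0.002,0,0,-13,46.6,98.7,0,0.002,0,0,-13,46.6,98.7,0,0.002,0,0],
)

```text
clock: 23.92
eef_pos: [430.3, 240.0, 128.3]
tool_rot: [3.14, -0.0, -2.814]
force: [0.4, 0.4, -1.8]
width: 32.6
gripper_force: 60.0
```

```bash
python3 - <<'E'
from h import *
st(); A=np.array([571.7,290.1]); t=np.radians(198.8); u=np.array([np.cos(t),np.sin(t)])
delta(*(A+98*u),128.5,t)
w,_=snap("wrist","w9"); w4=cv2.imread("pics/w4.png")
hsv=cv2.cvtColor(w,cv2.COLOR_BGR2HSV).astype(int); h4=cv2.cvtColor(w4,cv2.COLOR_BGR2HSV).astype(int)
for h in (h4,hsv):
    b=((h[...,0]>14)&(h[...,0]<30)&(h[...,1]>110)&(h[...,2]>60))
    print([(r,[int(f(np.nonzero(b[r,255:385])[0]))+255 for f in (np.min,np.max)]) for r in (230,250,295,308)])
    y,x=np.nonzero(b[150:330,255:385]); print("rows",y.min()+150,y.max()+150)
cv2.imwrite("pics/cmp.png",np.hstack([w4[180:400,200:440],w[180:400,200:440]]))
E
```

```text
t 23.93 q [-0.63  0.57  0.09  2.05 -0.1   0.53  1.44] p [430.3 240.  128.3] r [ 3.14  -0.    -2.814] F [ 0.4  0.4 -1.8] w 32.6 gf 60.0
delta [-52.    1.9  -0.2] [ 0.002 -0.    -0.   ]
[(230, [287, 347]), (250, [289, 352]), (295, [279, 361]), (308, [273, 364])]
rows 215 316
[(230, [289, 348]), (250, [284, 353]), (295, [288, 361]), (308, [291, 364])]
rows 216 318
```

Request:
play_rows(
  deltas=[-2,1.9,0,0,0,0,0,-12,1.9,0,0,0,0,0,-22,1.9,0,0,0,0,0,-31,1.9,0,0,0,0,0,-39,1.9,0,0,0,0,0,-46,1.9,0,0,0,0,0,-52,1.9,0,0,0,0,0,-52,1.9,0,0,0,0,0],
)

```text
clock: 24.98
eef_pos: [478.3, 258.3, 126.9]
tool_rot: [3.141, -0.003, -2.814]
force: [-0.1, 0.3, -1.9]
width: 33.2
gripper_force: 60.0
```

Request:
play_rows(
  deltas=[0,0,4,0,0,0,0,0,0,8,0,0,0,0,0,0,11,0,0,0,0,0,0,13,0,0,0,0,0,0,15,0,0,0,0,0,0,15,0,0,0,0],
)

```text
clock: 25.72
eef_pos: [477.9, 258.2, 112.7]
tool_rot: [3.14, -0.002, -2.813]
force: [-1.2, -0.1, 6.1]
width: 32.7
gripper_force: 60.8
```

```bash
python3 - <<'E'
from h import *
st(); w,_=snap("wrist","w10"); w5=cv2.imread("pics/w5.png")
h=lambda im:cv2.resize(im[200:380,200:440],(400,300))
cv2.imwrite("pics/v10.png",np.hstack([h(w5),h(w)]))
d=cv2.absdiff(w5,w)[200:330,280:360].mean(); print(d)
E
```

```text
t 25.73 q [-0.6   0.65  0.09  1.92 -0.1   0.58  1.45] p [477.9 258.2 112.7] r [ 3.140e+00 -2.000e-03 -2.813e+00] F [-1.2 -0.1  6.1] w 32.7 gf 60.8
7.093557692307693
```

Request:
play_rows(
  deltas=[0,0,0,0,0,0,0.3,0,0,0,0,0,0,0.6,0,0,0,0,0,0,0.65,0,0,0,0,0,0,0.65,0,0,-10,0,0,0,0.65,0,0,-30,0,0,0,0.65,0,0,-75,0,0,0,0.65,0,0,-130,0,0,0,0.7,0,-40,-150,0,0,0.05,0.8,0,-100,-150,0,0,0.1,1],
)

```text
clock: 27.02
eef_pos: [511.9, 165.0, 264.8]
tool_rot: [3.139, 0.003, -2.91]
force: [2.0, -0.1, -0.9]
width: 83.7
gripper_force: 0.0
```

```bash
python3 - <<'E'
from h import *
st(); delta(620,-204,190,np.pi); snap("side","s11"); snap("scene","c11")
E
```

```text
t 27.02 q [-0.48  0.43  0.16  1.8  -0.09  0.92  1.53] p [511.9 165.  264.8] r [ 3.139e+00  3.000e-03 -2.910e+00] F [ 2.  -0.1 -0.9] w 83.7 gf 0.0
delta [ -20.3 -384.2   73.8] [0.003 0.003 0.231]
```

Request:
play_rows(
  deltas=[-3,-50,0,0,0,0.04,1,-6,-105,10,0,0,0.08,1,-9,-160,20,0,0,0.12,1,-12,-215,35,0,0,0.16,1,-15,-270,50,0,0,0.2,1,-18,-325,65,0.003,0.003,0.231,1,-20.3,-370,73.8,0.003,0.003,0.231,1,-20.3,-384.2,73.8,0.003,0.003,0.231,1,-20.3,-384.2,73.8,0.003,0.003,0.231,1,-20.3,-384.2,73.8,0.003,0.003,0.231,1],
)

```text
clock: 28.38
eef_pos: [617.3, -203.6, 188.1]
tool_rot: [-3.14, -0.005, 3.141]
force: [-0.1, 0.6, 0.1]
width: 85.3
gripper_force: 0.0
```

```bash
python3 - <<'E'
from h import *
st(); im,c=snap("wrist","w12")
s11=cv2.imread("pics/s11.png")
q=proj(info("side"),[[530,270,110]])[0].astype(int)
a=cv2.resize(im[60:340,200:440],(515,600),interpolation=cv2.INTER_CUBIC)
b=cv2.resize(s11[q[1]-75:q[1]+75,q[0]-35:q[0]+35],(280,600),interpolation=cv2.INTER_CUBIC)
cv2.imwrite("pics/v12.png",np.hstack([a,b])); print(600/280,515/240)
E
```

```text
t 28.38 q [ 0.15  0.69  0.22  1.56 -0.17  0.92  1.99] p [ 617.3 -203.6  188.1] r [-3.14  -0.005  3.141] F [-0.1  0.6  0.1] w 85.3 gf 0.0
2.142857142857143 2.1458333333333335
```

View pics/v12.png

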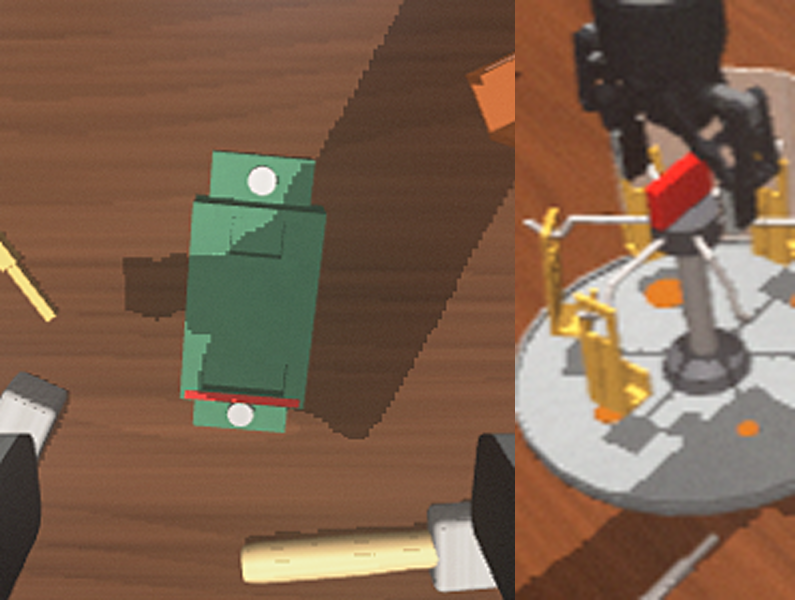

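```bash
python3 - <<'E'
from h import *
c=np.load("pics/w12.npy",allow_pickle=True).item()
f=lambda u,v:np.array([200+u/2.146-.25,60+v/2.143-.25])
P=[((45,28,20),(301,407)),((45,-28,20),(181,399)),((-45,-28,20),(193,203)),((-45,28,20),(326,212))]
for l,p in P: print(ray(c,f(*p),20).round(1))
p,r=fit([(c,l,f(*q)) for l,q in P],(641,-204)); print(p.round(2),np.degrees(p[2])%360,r)
F=[((65,0,6),(240,431)),((-65,0,6),(263,153))]
for l,q in F: print("foot end",ray(c,f(*q),6).round(1))
print("hammer head",ray(c,f(35,400),25).round(0), ray(c,f(35,375),20).round(0))
# edges of green mask
im=cv2.imread("pics/w12.png"); hsv=cv2.cvtColor(im,cv2.COLOR_BGR2HSV).astype(int)
g=(hsv[...,0]>55)&(hsv[...,0]<90)&(hsv[...,1]>50)
for v in (170,190,210,230): 
    x=np.nonzero(g[v,270:370])[0]+270; l,r_=ray(c,(x.min()-.5,v),20),ray(c,(x.max()+.5,v),20); print(v,x.min(),x.max(),l.round(1),r_.round(1),np.linalg.norm(l-r_).round(1))
delta(459.3-21,-199,200,np.pi)
E
```

```text
[ 690.6 -182.4   20. ]
[ 686.7 -236.9   20. ]
[ 597.1 -229.3   20. ]
[ 600.8 -173.6   20. ]
[ 643.82 -205.42    6.2 ] 355.1716948632515 [1.1 0.4 0.5 0.6]
foot end [ 710.1 -210.5    6. ]
foot end [ 577.9 -200.     6. ]
hammer head [ 685. -302.   25.] [ 675. -302.   20.]
170 289 350 [ 611.3 -230.7   20. ] [ 611.2 -174.4   20. ] 56.3
190 288 347 [ 630.2 -232.1   20. ] [ 630.1 -176.6   20. ] 55.4
210 286 345 [ 649.7 -234.4   20. ] [ 649.7 -178.    20. ] 56.4
230 285 342 [ 670. -236.   20.] [ 669.9 -180.4   20. ] 55.5
delta [179.1   4.5 -10.9] [-0.002 -0.005  0.   ]
```

Request:
play_rows(
  deltas=[50,1,-5,0,0,0,1,105,2,-10.9,0,0,0,1,160,4.5,-10.9,0,-0.005,0,1,184.3,4.5,-10.9,0,-0.005,0,1,184.3,4.5,-10.9,0,-0.005,0,1,184.3,4.5,-10.9,0,-0.005,0,1],
)

```text
clock: 29.18
eef_pos: [434.7, -200.4, 200.2]
tool_rot: [-3.138, 0.002, 3.141]
force: [0.6, -0.5, -0.1]
width: 85.3
gripper_force: 0.0
```

```bash
cat >> h.py <<'E'
def look(out,x,y):
    st(); im,c=snap("wrist",out); u,v=proj(c,[[x,y,32]])[0].astype(int); print(u,v)
    rects(im,c,[[u-75,max(v-85,0),u+75,v+85]],[32])
E
python3 - <<'E'
from h import *
look("w13",459.3,-199); delta(459.5,-199,9,np.radians(188.5))
E
```

```text
t 29.18 q [ 0.21  0.44  0.23  2.02 -0.15  0.69  2.1 ] p [ 434.7 -200.4  200.2] r [-3.138e+00  2.000e-03  3.141e+00] F [ 0.6 -0.5 -0.1] w 85.3 gf 0.0
320 200
[ 459.  -199.4] [89.9 55.6] 8.5 red dir deg 7.3 dist 42.2
delta [-24.5   2.3 191. ] [-0.004  0.001 -0.149]
```

Request:
play_rows(
  deltas=[-24,1.9,40,-0.004,0,-0.149,1,-24,1.9,90,-0.004,0,-0.149,1,-24,1.9,140,-0.004,0,-0.149,1,-24,1.9,175,-0.004,0,-0.149,1,-24,1.9,190,-0.004,0,-0.149,1,-24,1.9,190,-0.004,0,-0.149,1],
)

```text
clock: 29.98
eef_pos: [457.0, -199.6, 8.9]
tool_rot: [3.14, -0.002, -2.995]
force: [0.4, -0.2, -0.3]
width: 85.5
gripper_force: 0.0
```

```bash
python3 - <<'E'
from h import *
st(); delta(459,-199.4,9,np.radians(188.5))
E
```

```text
t 29.98 q [ 0.31  0.8   0.08  2.08 -0.21  0.27  2.28] p [ 457.  -199.6    8.9] r [ 3.140e+00 -2.000e-03 -2.995e+00] F [ 0.4 -0.2 -0.3] w 85.5 gf 0.0
delta [-2.  -0.1 -0.1] [ 0.002 -0.002 -0.002]
```

Request:
play_rows(
  deltas=[-2,0,-0.1,0.002,-0.002,0,1,-2,0,-0.1,0.002,-0.002,0,0.5,-2,0,-0.1,0.002,-0.002,0,0.4,-2,0,-0.1,0.002,-0.002,0,0.4,-2,0,-0.1,0.002,-0.002,0,0.4,-2,0,-0.1,0.002,-0.002,0,0.4],
)

```text
clock: 30.72
eef_pos: [459.5, -199.9, 11.1]
tool_rot: [-3.139, 0.003, -2.995]
force: [-0.4, 0.3, 7.6]
width: 54.7
gripper_force: 62.7
```

```bash
python3 - <<'E'
from h import *
st(); delta(643.9,-205.5,120,np.radians(175.1))
E
```

```text
t 30.73 q [ 0.3   0.79  0.08  2.08 -0.21  0.27  2.27] p [ 459.5 -199.9   11.1] r [-3.139e+00  3.000e-03 -2.995e+00] F [-0.4  0.3  7.6] w 54.7 gf 62.7
delta [-182.   -32.6 -108.2] [-0.002  0.004  0.232]
```

Request:
play_rows(
  deltas=[0,0,-20,0,0,0,0.4,0,0,-60,0,0,0,0.4,-30,-5,-95,0,0,0.05,0.4,-80,-15,-108,0,0,0.12,0.4,-135,-25,-108,0,0,0.2,0.4,-175,-32,-108,0,0,0.232,0.4,-182.5,-32.6,-95,0,0.003,0.232,0.4,-182.5,-32.6,-60,0,0.003,0.232,0.4,-182.5,-32.6,-40,0,0.003,0.232,0.4,-182.5,-32.6,-35,0,0.003,0.232,0.4],
)

```text
clock: 31.98
eef_pos: [641.8, -204.9, 43.1]
tool_rot: [-3.141, -0.006, 3.055]
force: [0.4, -0.1, -2.8]
width: 54.8
gripper_force: 65.8
```

```bash
python3 - <<'E'
from h import *
st(); delta(644.3,-205.5,27,np.radians(175.1))
E
```

```text
t 31.98 q [ 0.14  0.9   0.23  1.57 -0.27  0.7   1.98] p [ 641.8 -204.9   43.1] r [-3.141 -0.006  3.055] F [ 0.4 -0.1 -2.8] w 54.8 gf 65.8
delta [-2.6 -0.4 16.1] [-0.    -0.006 -0.001]
```

Request:
play_rows(
  deltas=[-2.6,-0.4,2,0,-0.006,0,0.4,-2.6,-0.4,6,0,-0.006,0,0.4,-2.6,-0.4,10,0,-0.006,0,0.4,-2.6,-0.4,13,0,-0.006,0,0.4,-2.6,-0.4,15,0,-0.006,0,0.4,-2.6,-0.4,17,0,-0.006,0,0.4,-2.6,-0.4,18.5,0,-0.006,0,0.4,-2.6,-0.4,18.5,0,-0.006,0,0.4],
)

```text
clock: 32.98
eef_pos: [646.4, -205.8, 26.3]
tool_rot: [-3.141, 0.004, 3.056]
force: [-0.2, 0.2, -3.5]
width: 55.1
gripper_force: 65.8
```

Request:
play_rows(
  deltas=[1,0,1.5,0,0,0,0.4,1,0,2.5,0,0,0,0.4,1,0,2.5,0,0,0,0.4],
)

```text
clock: 33.35
eef_pos: [645.8, -205.9, 25.2]
tool_rot: [-3.141, 0.005, 3.056]
force: [-0.8, -0.2, 5.2]
width: 54.8
gripper_force: 66.8
```

Request:
play_rows(
  deltas=[0,0,0,0,0,0,0.7,0,0,0,0,0,0,0.85,0,0,0,0,0,0,0.85,0,0,-15,0,0,0,0.85,0,0,-60,0,0,0,0.9,0,0,-120,0,0,0,1,27,0,-175,0,0,0,1,27,0,-189,0,0,0,1,27,0,-189,0,0,0,1],
)

```text
clock: 34.48
eef_pos: [618.7, -203.3, 214.6]
tool_rot: [-3.14, 0.008, 3.056]
force: [-0.4, -1.4, -0.4]
width: 85.6
gripper_force: 0.0
```

```bash
sed -i 's/def look(out,x,y):/def look(out,x,y,z=32):/; s/proj(c,\[\[x,y,32\]\])/proj(c,[[x,y,z]])/; s/u+75,v+85\]\],\[32\])/u+75,v+85]],[z])/' h.py; python3 - <<'E'
from h import *
look("w14",644,-205.5,46)
delta(431.7-26.5,-30,200,np.radians(163.9))
E
```

```text
t 34.48 q [ 0.11  0.66  0.29  1.55 -0.22  0.96  1.95] p [ 618.7 -203.3  214.6] r [-3.14   0.008  3.056] F [-0.4 -1.4 -0.4] w 85.6 gf 0.0
318 200
[ 634.8 -203.6] [ 55.7 110.1] 85.2 red dir deg -5.8 dist 52.9
delta [226.7 154.   11.5] [-0.     0.005  0.196]
```

```bash
python3 - <<'E'
s=open("h.py").read()
s=s.replace("        v,u=np.nonzero(b); W=","        b=cv2.morphologyEx(b,cv2.MORPH_CLOSE,np.ones((3,3),np.uint8)); n,lab,sts,_=cv2.connectedComponentsWithStats(b); b=(lab==1+sts[1:,4].argmax())\n        v,u=np.nonzero(b); W=")
open("h.py","w").write(s)
from h import *
im=cv2.imread("pics/w14.png"); c=np.load("pics/w14.npy",allow_pickle=True).item()
u,v=proj(c,[[644,-205.5,46]])[0].astype(int); rects(im,c,[[u-75,v-85,u+75,v+85]],[46])
delta(420,-27,200,np.radians(163.9))
E
```

```text
[ 645.4 -204.5] [55.7 88.8] 85.2 red dir deg -6.0 dist 42.2
delta [212.2 158.3  11.6] [-0.     0.005  0.196]
```

Request:
play_rows(
  deltas=[40,30,0,0,0,0.05,1,88,65,5,0,0,0.1,1,135,100,11,0,0,0.15,1,180,135,11.6,0,0,0.196,1,212.2,158.3,11.6,0,0.005,0.196,1,212.2,158.3,11.6,0,0.005,0.196,1,212.2,158.3,11.6,0,0.005,0.196,1],
)

```text
clock: 35.4
eef_pos: [420.6, -27.6, 199.4]
tool_rot: [-3.14, -0.001, 2.86]
force: [-0.1, -0.8, -0.5]
width: 85.6
gripper_force: 0.0
```

```bash
python3 - <<'E'
from h import *
look("w15",431.7,-30); delta(431.7,-29.9,11,np.radians(163.9))
E
```

```text
t 35.4 q [-0.28  0.38  0.37  2.16 -0.23  0.63  1.54] p [420.6 -27.6 199.4] r [-3.14e+00 -1.00e-03  2.86e+00] F [-0.1 -0.8 -0.5] w 85.6 gf 0.0
318 187
[431.4 -31.2] [56.2 89.8] 73.9 red dir deg -13.6 dist 42.8
delta [-10.9   1.4 188.6] [-0.002 -0.    -0.001]
```

Request:
play_rows(
  deltas=[-10.8,1,40,0,0,0,1,-10.8,1,90,0,0,0,1,-10.8,1,140,0,0,0,1,-10.8,1,175,0,0,0,1,-10.8,1,188,0,0,0,1,-10.8,1,188,0,0,0,1],
)

```text
clock: 36.2
eef_pos: [431.0, -30.9, 10.2]
tool_rot: [-3.139, -0.001, 2.858]
force: [-0.4, 1.5, -0.5]
width: 85.5
gripper_force: 0.0
```

```bash
python3 - <<'E'
from h import *
st(); delta(431.5,-30.5,11,np.radians(163.9))
E
```

```text
t 36.2 q [-0.19  0.79  0.3   2.26 -1.1   0.23  2.39] p [431.  -30.9  10.2] r [-3.139e+00 -1.000e-03  2.858e+00] F [-0.4  1.5 -0.5] w 85.5 gf 0.0
delta [-0.4  0.5 -0.8] [-0.003 -0.001 -0.003]
```

Request:
play_rows(
  deltas=[-0.4,0,-2,0,0,0,0.5,-0.4,0,-2,0,0,0,0.4,-0.4,0,-2,0,0,0,0.4,-0.4,0,-2,0,0,0,0.4,-0.4,0,-2,0,0,0,0.4],
)

```text
clock: 36.83
eef_pos: [431.5, -30.1, 14.5]
tool_rot: [-3.141, 0.001, 2.859]
force: [0.4, -2.5, 2.9]
width: 54.9
gripper_force: 64.4
```

```bash
python3 - <<'E'
from h import *
st(); delta(645.2,-204.8,120,np.radians(175.1))
E
```

```text
t 36.83 q [-0.2   0.78  0.31  2.27 -1.09  0.24  2.38] p [431.5 -30.1  14.5] r [-3.141e+00  1.000e-03  2.859e+00] F [ 0.4 -2.5  2.9] w 54.9 gf 64.4
delta [-254.1 -108.2 -105.1] [-0.001  0.001 -0.197]
```

Request:
play_rows(
  deltas=[0,0,-15,0,0,0,0.4,0,0,-60,0,0,0,0.4,0,0,-115,0,0,0,0.4,-10,-4,-160,0,0,0,0.4,-55,-23,-166,0,0,-0.04,0.4,-108,-46,-166,0,0,-0.08,0.4,-160,-68,-166,0,0,-0.12,0.4,-212,-90,-166,0,0,-0.16,0.4,-254,-108.2,-150,0,0,-0.197,0.4,-254.1,-108.2,-120,0,0,-0.197,0.4],
)

```text
clock: 38.08
eef_pos: [647.0, -207.4, 133.5]
tool_rot: [-3.139, 0.002, 3.056]
force: [-0.9, 0.3, -4.4]
width: 54.6
gripper_force: 65.8
```

```bash
python3 - <<'E'
from h import *
st(); delta(645.2,-204.8,75,np.radians(175.1))
E
```

```text
t 38.08 q [-0.09  0.88  0.68  1.53 -0.63  0.96  2.27] p [ 647.  -207.4  133.5] r [-3.139e+00  2.000e-03  3.056e+00] F [-0.9  0.3 -4.4] w 54.6 gf 65.8
delta [ 2.2  2.6 58.5] [-0.003  0.002 -0.   ]
```

Request:
play_rows(
  deltas=[1.9,2.4,20,-0.003,0.002,0,0.4,1.9,2.4,45,-0.003,0.002,0,0.4,1.9,2.4,58.5,-0.003,0.002,0,0.4,1.9,2.4,58.5,-0.003,0.002,0,0.4,1.9,2.4,58.5,-0.003,0.002,0,0.4],
)

```text
clock: 38.7
eef_pos: [643.8, -201.7, 76.6]
tool_rot: [3.14, -0.001, 3.057]
force: [0.1, 0.4, -4.0]
width: 54.6
gripper_force: 65.7
```

```bash
python3 - <<'E'
from h import *
st(); delta(645.2,-204.8,56,np.radians(175.1))
E
```

```text
t 38.7 q [-0.08  0.94  0.64  1.57 -0.68  0.87  2.31] p [ 643.8 -201.7   76.6] r [ 3.140e+00 -1.000e-03  3.057e+00] F [ 0.1  0.4 -4. ] w 54.6 gf 65.7
delta [-1.7 -3.  20.6] [ 0.002 -0.001  0.001]
```

Request:
play_rows(
  deltas=[-1.4,-3,5,0.002,0,0,0.4,-1.4,-3,9,0.002,0,0,0.4,-1.4,-3,9,0.002,0,0,0.4,-1.4,-3,9,0.002,0,0,0.4,-1.4,-3,9,0.002,0,0,0.4],
)

```text
clock: 39.33
eef_pos: [644.4, -204.7, 66.7]
tool_rot: [3.141, -0.002, 3.057]
force: [0.5, -1.0, -2.8]
width: 54.4
gripper_force: 65.9
```

```bash
python3 - <<'E'
from h import *
st(); delta(645.2,-204.8,56,np.radians(175.1))
E
```

```text
t 39.33 q [-0.07  0.95  0.63  1.57 -0.69  0.85  2.31] p [ 644.4 -204.7   66.7] r [ 3.141e+00 -2.000e-03  3.057e+00] F [ 0.5 -1.  -2.8] w 54.4 gf 65.9
delta [-0.8 -0.  10.7] [ 0.    -0.002  0.001]
```

Request:
play_rows(
  deltas=[-0.7,0,3,0,0,0,0.4,-0.7,0,5,0,0,0,0.4,-0.7,0,7,0,0,0,0.4,-0.7,0,9,0,0,0,0.4,-0.7,0,10.5,0,0,0,0.4,-0.7,0,12,0,0,0,0.4,-0.7,0,12,0,0,0,0.4],
)

```text
clock: 40.2
eef_pos: [645.0, -204.7, 54.7]
tool_rot: [3.141, -0.002, 3.057]
force: [-1.1, -0.4, -2.8]
width: 54.3
gripper_force: 65.9
```

Request:
play_rows(
  deltas=[0,0,1,0,0,0,0.4,0,0,2,0,0,0,0.4,0,0,2,0,0,0,0.4],
)

```text
clock: 40.58
eef_pos: [645.0, -204.8, 54.6]
tool_rot: [3.141, -0.002, 3.057]
force: [-4.3, 3.6, 10.2]
width: 54.4
gripper_force: 67.3
```

Request:
play_rows(
  deltas=[0,0,-1,0,0,0,0.6,0,0,-1,0,0,0,0.8,0,0,-1,0,0,0,0.85,0,0,-1,0,0,0,0.85,0,0,-15,0,0,0,0.85,0,0,-60,0,0,0,0.9,0,0,-115,0,0,0,1,10,0,-170,0,0,0,1,27,0,-186,0,0,0,1,27,0,-186,0,0,0,1],
)

```text
clock: 41.82
eef_pos: [618.6, -203.4, 241.3]
tool_rot: [-3.141, 0.001, 3.055]
force: [1.0, -0.5, -0.3]
width: 85.5
gripper_force: 0.0
```

```bash
python3 - <<'E'
from h import *
look("w16",645,-205,72)
delta(464,-377,200,np.radians(202.5))
E
```

```text
t 41.83 q [-0.14  0.73  0.76  1.52 -0.54  1.11  2.22] p [ 618.6 -203.4  241.3] r [-3.141e+00  1.000e-03  3.055e+00] F [ 1.  -0.5 -0.3] w 85.5 gf 0.0
318 202
[ 611.6 -203.9] [49.1 21.4] 85.1 red dir deg -3.1 dist 76.1
delta [ 139.4 -187.1   39.6] [ 0.001 -0.    -0.478]
```

Request:
play_rows(
  deltas=[30,-40,5,0,0,0,1,60,-80,15,0,0,-0.05,1,90,-120,30,0,0,-0.1,1,120,-160,39.6,0,0,-0.15,1,139.4,-187.1,39.6,0,0,-0.17,1,139.4,-187.1,39.6,0,0,-0.17,1,139.4,-187.1,39.6,0,0,-0.17,1],
)

```text
clock: 42.75
eef_pos: [464.5, -376.1, 198.2]
tool_rot: [3.139, -0.003, -3.056]
force: [0.2, 0.6, 0.5]
width: 85.3
gripper_force: 0.0
```

```bash
python3 - <<'E'
from h import *
look("w17",478,-371.2)
delta(478.1,-371.2,11,np.radians(202.5))
E
```

```text
t 42.75 q [ 0.23  0.68  0.67  1.71 -0.51  0.93  2.77] p [ 464.5 -376.1  198.2] r [ 3.139e+00 -3.000e-03 -3.056e+00] F [0.2 0.6 0.5] w 85.3 gf 0.0
321 191
[ 477.5 -371. ] [89.9 56.9] 22.6 red dir deg 22.1 dist 42.3
delta [-14.    2.9 187.3] [ 0.003 -0.002 -0.306]
```

Request:
play_rows(
  deltas=[0,0,0,0,0,0.18,1,0,0,0,0,0,0.36,1,0,0,0,0,0,0.54,1,0,0,0,0,0,0.72,1,0,0,0,0,0,0.9,1,0,0,0,0,0,1.08,1,0,0,0,0,0,1.26,1,0,0,0,0,0,1.44,1,0,0,0,0,0,1.62,1,0,0,0,0,0,1.8,1],
)

```text
clock: 44.05
eef_pos: [465.4, -375.4, 198.7]
tool_rot: [-3.139, -0.001, 1.424]
force: [-0.6, -0.5, -0.2]
width: 85.4
gripper_force: 0.0
```

```bash
python3 - <<'E'
from h import *
st();delta(477.6,-371.1,100,np.radians(22.6))
E
```

```text
t 44.05 q [ 0.03  0.88  1.15  1.72 -0.87  1.15  1.29] p [ 465.4 -375.4  198.7] r [-3.139e+00 -1.000e-03  1.424e+00] F [-0.6 -0.5 -0.2] w 85.4 gf 0.0
delta [ 5.9 11.7 98.7] [-0.003  0.     1.03 ]
```

Request:
play_rows(
  deltas=[2,4,20,0,0,0.15,1,4,8,40,0,0,0.3,1,5.9,11.7,60,0,0,0.45,1,5.9,11.7,60,0,0,0.6,1],
)

```text
clock: 44.55
eef_pos: [477.4, -370.0, 136.7]
tool_rot: [-3.135, 0.0, 0.826]
force: [-0.1, -0.0, 0.1]
width: 85.3
gripper_force: 0.0
```

```bash
python3 - <<'E'
from h import *
st();delta(477.6,-371.1,100,np.radians(22.6))
E
```

```text
t 44.55 q [ 0.01  1.02  1.19  1.75 -1.04  1.16  0.79] p [ 477.4 -370.   136.7] r [-3.135  0.     0.826] F [-0.1 -0.   0.1] w 85.3 gf 0.0
delta [-0.6  1.1 36.7] [-0.006  0.002  0.431]
```

Request:
play_rows(
  deltas=[-0.6,1.1,15,-0.003,0,0.15,1,-0.6,1.1,30,-0.006,0,0.3,1,-0.6,1.1,50,-0.006,0.002,0.431,1,-0.6,1.1,70,-0.006,0.002,0.431,1,-0.6,1.1,75,-0.006,0.002,0.431,1,-0.6,1.1,75,-0.006,0.002,0.431,1],
)

```text
clock: 45.3
eef_pos: [476.9, -373.4, 64.2]
tool_rot: [3.138, -0.001, 0.397]
force: [-0.0, 0.1, 0.2]
width: 85.7
gripper_force: 0.0
```

```bash
python3 - <<'E'
from h import *
st();delta(477.6,-371.1,12,np.radians(22.6))
E
```

```text
t 45.3 q [ 0.08  1.04  1.    1.79 -1.09  0.97  0.39] p [ 476.9 -373.4   64.2] r [ 3.138e+00 -1.000e-03  3.970e-01] F [-0.   0.1  0.2] w 85.7 gf 0.0
delta [ 1.5 -2.  52.2] [ 0.004 -0.001  0.003]
```

Request:
play_rows(
  deltas=[1.5,-2,20,0.004,0,0.003,1,1.5,-2,38,0.004,0,0.003,1,1.5,-2,48,0.004,0,0.003,1,1.5,-2,52,0.004,0,0.003,1,1.5,-2,52,0.004,0,0.003,1],
)

```text
clock: 45.92
eef_pos: [477.0, -372.1, 12.6]
tool_rot: [3.141, -0.001, 0.393]
force: [0.2, -0.3, -0.1]
width: 85.6
gripper_force: 0.0
```

```bash
python3 - <<'E'
from h import *
st();delta(477.6,-371.1,12,np.radians(22.6))
E
```

```text
t 45.92 q [ 0.14  1.06  0.84  1.8  -1.09  0.83  0.38] p [ 477.  -372.1   12.6] r [ 3.141e+00 -1.000e-03  3.930e-01] F [ 0.2 -0.3 -0.1] w 85.6 gf 0.0
delta [ 0.9 -0.7  0.6] [ 0.    -0.001 -0.002]
```

Close, then lift and work out the way to the stack.

Request:
play_rows(
  deltas=[0.5,-0.3,0,0,0,0,0.6,0.5,-0.3,0,0,0,0,0.4,0.5,-0.3,0,0,0,0,0.4,0.5,-0.3,0,0,0,0,0.4,0.5,-0.3,0,0,0,0,0.4],
)

```text
clock: 46.55
eef_pos: [477.7, -371.7, 13.2]
tool_rot: [3.141, -0.002, 0.393]
force: [0.1, 0.3, 5.5]
width: 54.6
gripper_force: 64.4
```

```bash
python3 - <<'E'
from h import *
st(); delta(645.2,-204.8,130,np.radians(-4.9))
E
```

```text
t 46.55 q [ 0.14  1.06  0.85  1.8  -1.09  0.83  0.38] p [ 477.7 -371.7   13.2] r [ 3.141e+00 -2.000e-03  3.930e-01] F [0.1 0.3 5.5] w 54.6 gf 64.4
delta [ 218.9  -90.  -116.5] [ 0.    -0.002  0.478]
```

Request:
play_rows(
  deltas=[0,0,-15,0,0,0,0.4,0,0,-60,0,0,0,0.4,10,-4,-105,0,0,0.02,0.4,55,-22,-116.5,0,0,0.1,0.4,108,-45,-116.5,0,0,0.2,0.4,160,-67,-116.5,0,0,0.32,0.4,205,-85,-116.5,0,0,0.44,0.4,218.9,-90,-116.5,0,0,0.478,0.4,218.9,-90,-110,0,0,0.478,0.4,218.9,-90,-100,0,0,0.478,0.4],
)

```text
clock: 47.8
eef_pos: [643.7, -205.8, 112.4]
tool_rot: [3.141, -0.0, -0.087]
force: [-1.2, 0.1, -2.0]
width: 54.2
gripper_force: 64.9
```

```bash
python3 - <<'E'
from h import *
st(); delta(645.2,-204.8,92,np.radians(-4.9))
E
```

```text
t 47.8 q [-0.25  1.07  1.09  1.56 -1.01  1.16 -0.59] p [ 643.7 -205.8  112.4] r [ 3.141 -0.    -0.087] F [-1.2  0.1 -2. ] w 54.2 gf 64.9
delta [ 1.4 -1.1 20.4] [ 0.    -0.    -0.001]
```

Request:
play_rows(
  deltas=[1.4,-1.1,8,0,0,0,0.4,1.4,-1.1,16,0,0,0,0.4,1.4,-1.1,20.4,0,0,0,0.4,1.4,-1.1,20.4,0,0,0,0.4,1.4,-1.1,20.4,0,0,0,0.4],
)

```text
clock: 48.42
eef_pos: [646.6, -203.7, 92.5]
tool_rot: [-3.141, -0.001, -0.085]
force: [0.8, 0.1, -3.2]
width: 54.5
gripper_force: 64.9
```

```bash
python3 - <<'E'
from h import *
st(); delta(645.2,-204.8,79.5,np.radians(-4.9))
E
```

```text
t 48.42 q [-0.24  1.09  1.06  1.56 -1.03  1.12 -0.59] p [ 646.6 -203.7   92.5] r [-3.141e+00 -1.000e-03 -8.500e-02] F [ 0.8  0.1 -3.2] w 54.5 gf 64.9
delta [-1.3  1.2 13. ] [-0.    -0.001  0.   ]
```

Request:
play_rows(
  deltas=[-1,1,2,0,0,0,0.4,-1,1,4,0,0,0,0.4,-1,1,6,0,0,0,0.4,-1,1,8,0,0,0,0.4,-1,1,10,0,0,0,0.4,-1,1,12,0,0,0,0.4,-1,1,13,0,0,0,0.4,-1,1,13,0,0,0,0.4],
)

```text
clock: 49.42
eef_pos: [645.4, -204.4, 79.2]
tool_rot: [-3.141, -0.001, -0.085]
force: [-1.1, 0.3, -2.1]
width: 54.6
gripper_force: 64.9
```

Request:
play_rows(
  deltas=[0,0,1,0,0,0,0.4,0,0,2,0,0,0,0.4,0,0,2,0,0,0,0.4],
)

```text
clock: 49.8
eef_pos: [645.4, -204.4, 79.2]
tool_rot: [-3.14, -0.002, -0.085]
force: [-4.3, 3.4, 9.5]
width: 54.5
gripper_force: 66.3
```

Seated at the expected height (79.2). Release and withdraw upward, then check.

Request:
play_rows(
  deltas=[0,0,-1,0,0,0,0.6,0,0,-1,0,0,0,0.8,0,0,-1,0,0,0,0.85,0,0,-1,0,0,0,0.85,0,0,-15,0,0,0,0.85,0,0,-60,0,0,0,0.9,0,0,-115,0,0,0,1,0,0,-150,0,0,0,1,-40,40,-160,0,0,0,1,-80,80,-160,0,0,0,1],
)

```text
clock: 51.05
eef_pos: [558.2, -278.8, 239.3]
tool_rot: [3.14, -0.004, -0.084]
force: [0.1, -0.1, -1.0]
width: 85.5
gripper_force: 0.0
```

```bash
python3 - <<'E'
from h import *
st(); a,_=snap("scene","fc"); b,_=snap("side","fs")
f=lambda im,P,w,h:(lambda q:cv2.resize(im[max(q[1]-h//2,0):q[1]+h//2,max(q[0]-w//2,0):q[0]+w//2],(400,300),interpolation=cv2.INTER_CUBIC))(proj(P[0],[P[1]])[0].astype(int))
C,S=info("scene"),info("side"); B=[645,-205,50]; A=[550,280,90]
cv2.imwrite("pics/fin.png",np.vstack([np.hstack([f(a,(C,B),120,90),f(b,(S,B),120,90)]),np.hstack([f(a,(C,A),140,106),f(b,(S,A),140,106)])]))
E
```

```text
t 51.05 q [-0.17  0.86  1.17  1.61 -0.84  1.24 -0.49] p [ 558.2 -278.8  239.3] r [ 3.14  -0.004 -0.084] F [ 0.1 -0.1 -1. ] w 85.5 gf 0.0
```

View pics/fin.png

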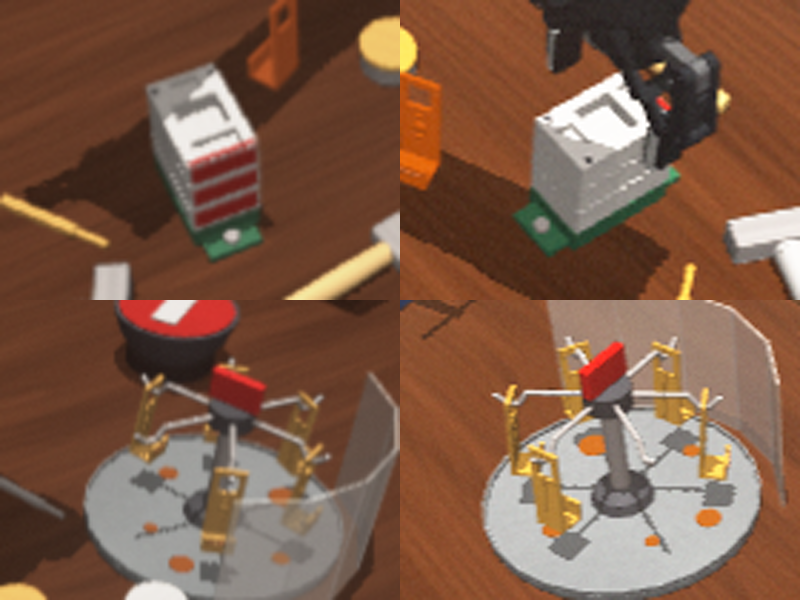

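The three dies stand flush in one stack on the green bolster, red ends aligned. Five brackets hang on the carousel and one hook is empty.

```bash
python3 -c "from cell import finish_job; print(finish_job())"
```

```text
the job is handed in; nothing more can be done
None
```

The job is handed in: both brackets present at the start were hung at the loading side on empty hooks of their own (3 and 4), the three earlier brackets still hang, and all three dies sit fully keyed in one stack on the bolster, red end over red end.

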